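Return the carving tools to their shadow tray

ROBOT

A 6-joint arm with a two-finger parallel gripper is mounted at the origin on the work surface. World frame = base frame: x ahead of the robot, y to its left, z up, the work surface at z = 0. Lengths are in m, angles in rad, forces in N, time in s.
With the tool pointing down it reaches from about 0.375 to 0.975 m from the base axis. Payload 3.8 kg.
Tool frame: the origin (TCP) lies at the very end of the fingers, on their centre line; the grasp point (between the pads) lies 19 mm behind it (bot.grip_point_offset is the distance from the TCP to the grasp point, in m); z points along the fingers, x is the direction in which the jaws open and shut, and the axes are right-handed (so a half turn about z gives the same grasp; the last joint's range is limited). The gripper opens to 85 mm and grips with 20 to 120 N. Pads are 22 mm wide; open, the fingers measure 114 mm over their backs; the gripper's body (76 mm by 85 mm) begins 54 mm behind the grasp point. The pads swing forward as they close: fully open they stand 13 mm farther back than shut.
Start: joints at [-1.206, 0.264, 1.604, -0, 1.274, -0.037], TCP at [0.264, -0.621, 0.231] pointing down, gripper open.
Joint ranges: [-2.63, 2.63], [-0.94, 2.18], [0.31, 2.57], [-1.31, 4.45], [0, 2.66], [-2.55, 2.55]. Speed limits (rad/s): [2.57, 2.57, 3.14, 3.14, 3.14, 3.14].

INTERFACE

Orientations are given as a rotation vector (axis times angle).
In Python, from workcell import bot, read_camera gives the robot as it stands.
- The arm moves only by the tool arm_command, never from a script. Its argument "rows" is a list of rows, each an object with "delta_rot": the turn, a rotation vector about the tool's x, y, z in rad, a list of three; "xyz": the shift along the tool's x, y, z in m, a list of three; "gripper": the finger opening in m, from 0 to 0.0854. A call has 1 to 12 rows; each row shifts and turns the commanded pose from where the row before left it, along the tool's axes as they then stand; what a row does not reach is not made up. A row lasts 1/10 s, in which the tool goes at most 50 mm and 8.59 degrees, less where a joint would pass 70% of its speed; a pose out of reach is approached as far as the arm can. A call is refused whole if a number of a shift passes 0.05 or a number of a turn 0.15, either way. A call with a gripper value outside its range is refused whole. The fingers move at their own pace and stop on an object; "force" is the grip in N (left out, the last holds). Time passes only in rows, so rows that do not move let the fingers close. It gives the time, the measured TCP pose, the force and the opening at its end, in the units of the state.
- bot.read_state(): the state, without advancing time (a new reading comes with each control period).
- read_camera(name): name is "scene" or "top" or "wrist"; returns a dict with "pixels" (400x640x3 uint8, red, green, blue), "range_z" (400x640 float32, m along the optical axis (not along the pixel's ray), 0 where there is no reading), "intrinsics" (3x3 intrinsics, pixels), "camera_from_world" (4x4, takes a point from world to camera coordinates). Camera axes: x right, y up, looking along -z (the intrinsics and any distortion apply to the point x, -y, -z); pixel columns grow to the right and rows downward; lengths in m; the calibration is good to about 2 mm. A picture is of the moment at which its call begins.
- bot.finish_job(): hands the job in, once; it reports no verdict.
The state is a dict: "time": time; "q": joint angles; "joint_vel": joint speeds; "joint_torque": joint torques, N m; "tool_pos": TCP position; "tcp_rot": TCP orientation; "wrist_force": force on the tool from outside, world axes, zero at the start; "torque": the same for the moment, N m; "width": opening from 0.0 (shut) to 1.0 (fully open).
Only numpy, scipy, OpenCV 4.12 (cv2) and the standard library are available. Lean on these libraries where they do the work, as an engineer would, in place of code of your own. Each camera call takes 0.05 s, during which the arm holds its last target.

TASK

Tidy the carving bench: lay the three carving tools (broad straight chisel, long narrow gouge, flared fishtail) into the tray, each flat and squarely on its own dark outline, handle on handle and blade on blade. Leave the awl and the glue scraper, which have the same handles but no outline, lying where they are.

Things in the scene. Friction and masses are not known exactly. Their poses are not given: they have to be found in the camera images.
- chisel: Broad straight chisel, in mm: lying flat along its x axis: a pale turned wooden handle 88 long and 26 to 28 wide and 26 high, with a flat underside, brass ferrule, then steel blade pointing along +x at 13 above the underside. Mass about 0.09 kg, balances within 20 mm of the handle's middle towards the blade. Origin: on the underside, below the middle of the handle's length; z up. Blade: parallel-sided, 24 wide, its tip 123 from the origin.
- gouge: Long narrow gouge, in mm: lying flat along its x axis: a pale turned wooden handle 88 long and 26 to 28 wide and 26 high, with a flat underside, brass ferrule, then steel blade pointing along +x at 13 above the underside. Mass about 0.09 kg, balances within 20 mm of the handle's middle towards the blade. Origin: on the underside, below the middle of the handle's length; z up. Blade: parallel-sided, only 9 wide, its tip 133 from the origin.
- fishtail: Fishtail, in mm: lying flat along its x axis: a pale turned wooden handle 88 long and 26 to 28 wide and 26 high, with a flat underside, brass ferrule, then steel blade pointing along +x at 13 above the underside. Mass about 0.09 kg, balances within 20 mm of the handle's middle towards the blade. Origin: on the underside, below the middle of the handle's length; z up. Blade: an 8 wide shank flaring over its last third to about 38 wide, its tip 133 from the origin.
- awl: Awl, does not belong in the tray, in mm: lying flat along its x axis: a pale turned wooden handle 88 long and 26 to 28 wide and 26 high, with a flat underside, brass ferrule, then steel blade pointing along +x at 13 above the underside. Mass about 0.09 kg, balances within 20 mm of the handle's middle towards the blade. Origin: on the underside, below the middle of the handle's length; z up. Blade: a thin round spike 6 across, short: its tip is 89 from the origin.
- scraper: Glue scraper, does not belong in the tray, in mm: lying flat along its x axis: a pale turned wooden handle 88 long and 26 to 28 wide and 26 high, with a flat underside, brass ferrule, then steel blade pointing along +x at 13 above the underside. Mass about 0.09 kg, balances within 20 mm of the handle's middle towards the blade. Origin: on the underside, below the middle of the handle's length; z up. Blade: a short rectangle, 58 wide and 36 long, its edge 103 from the origin.
- tray: Open dark wooden tray, fixed, in mm: 217 (x) x 322 (y) outside, walls 6 thick with their top 30 above the bench. Origin: centre of its underside, on the bench. Three panels lie side by side across its y axis, 88 apart, their +x along the tray's +x and their origins at x = -40; which panel lies at which place changes. The middles of the outer handles lie 67 from the side walls, and all lie 62 from the near (-x) wall.
- chisel_panel: Chisel's place, in mm: a plain plywood panel 196 x 84 x 3, lying fixed in the dark wooden tray, painted with the full-size dark outline of the broad straight chisel, seen from above. Origin: on the panel's top face (8.5 above the bench), where the middle of the handle's length belongs; +x points along the outline towards its blade tip; z up. The panel reaches from x = -57 to +138 and 42 either side.
- gouge_panel: Gouge's place, in mm: a plain plywood panel 196 x 84 x 3, lying fixed in the dark wooden tray, painted with the full-size dark outline of the long narrow gouge, seen from above. Origin: on the panel's top face (8.5 above the bench), where the middle of the handle's length belongs; +x points along the outline towards its blade tip; z up. The panel reaches from x = -57 to +138 and 42 either side.
- fishtail_panel: Fishtail's place, in mm: a plain plywood panel 196 x 84 x 3, lying fixed in the dark wooden tray, painted with the full-size dark outline of the fishtail, seen from above. Origin: on the panel's top face (8.5 above the bench), where the middle of the handle's length belongs; +x points along the outline towards its blade tip; z up. The panel reaches from x = -57 to +138 and 42 either side.
There are look-alikes about, which are no part of the job. Leave any turquoise look-alike of the fishtail alone.

How it is judged:
By the outcome, as a careful person would: the job done as asked, in the order asked, and still so for the second after the job is handed in, with the robot touching nothing.
It also fails if it takes over 93 s, if anything falls off the work surface, if the arm or the gripper's body presses on something with over 40 N, if the wrist force passes 120 N, or if a joint passes its speed limit or range.

## Working session

There is one attempt and no reset: what is moved stays moved. The work goes in short steps, Python scripts to look and compute and a tool call to move; the robot and the scene stay as the last step left them, time stands still between calls to the robot, and variables do not carry over. Pictures are saved under pics/ and viewed, and the job is handed in when it is done.

Besides the shell and the picture viewer there is one more tool, called after "Call:" as name(argument=value, ...) on one line, values as JSON. arm_command: Moves the arm, as the interface text tells. Its arguments: {"type":"object","properties":{"rows":{"type":"array","items":{"type":"object","properties":{"delta_rot":{"type":"array","items":{"type":"number"}},"xyz":{"type":"array","items":{"type":"number"}},"gripper":{"type":"number"}}}},"force":{"type":"number"}},"required":["rows"]}

```bash
mkdir -p pics; ls
cat > h.py <<'E'
import numpy as np, cv2
from workcell import bot, read_camera
def save(n,im): cv2.imwrite('pics/'+n+'.png', im[:,:,::-1])
def ray(c,u,v):
    K=c['intrinsics'];T=np.array(c['camera_from_world']);R=T[:3,:3];o=-R.T@T[:3,3]
    d=np.linalg.inv(K)@np.array([u,v,1.]); d=np.array([d[0],-d[1],-d[2]])
    return o,R.T@d
def onz(c,u,v,z):
    o,d=ray(c,u,v); return o+d*(z-o[2])/d[2]
def pix(c,p):
    T=np.array(c['camera_from_world']);q=T[:3,:3]@np.array(p)+T[:3,3]
    w=c['intrinsics']@np.array([q[0],-q[1],-q[2]]); return w[:2]/w[2]
def pts(c):
    K=c['intrinsics'];T=np.array(c['camera_from_world']);R=T[:3,:3]
    z=c['range_z'];v,u=np.mgrid[:z.shape[0],:z.shape[1]]
    d=np.stack([(u-K[0,2])/K[0,0]*z,-(v-K[1,2])/K[1,1]*z,-z],-1)
    return (d-T[:3,3])@R
E
python3 - <<'E'
from h import *
for n in ['top','scene','wrist']:
    c=read_camera(n); save(n+'0',c['pixels']); print(n,c['intrinsics'].tolist(),np.round(c['camera_from_world'],4).tolist())
    np.savez('pics/'+n+'0.npz',**c)
print(bot.read_state(), bot.grip_point_offset)
E
```

```text
pics
top [[393.289397265913, 0.0, 319.117866969084], [0.0, 393.289397265913, 196.85701502023971], [0.0, 0.0, 1.0]] [[-0.0218, -0.9997, 0.0104, -0.0023], [0.9949, -0.0206, 0.0987, -0.4534], [-0.0985, 0.0125, 0.9951, -0.9455], [0.0, 0.0, 0.0, 1.0]]
scene [[417.23479327709833, 0.0, 316.2290033109644], [0.0, 417.23479327709833, 200.93882514557504], [0.0, 0.0, 1.0]] [[-0.1123, 0.9936, 0.0149, 0.0511], [-0.6076, -0.0805, 0.7902, 0.2421], [0.7863, 0.0797, 0.6127, -1.3273], [0.0, 0.0, 0.0, 1.0]]
wrist [[283.97042673936426, 0.0, 318.2020900951009], [0.0, 283.97042673936426, 196.9676710232728], [0.0, 0.0, 1.0]] [[0.3903, -0.9207, -0.0015, -0.6735], [0.8878, 0.3767, -0.2643, 0.033], [0.2439, 0.1018, 0.9644, -0.3784], [0.0, 0.0, 0.0, 1.0]]
{'time': 0.15, 'q': array([-1.20592818e+00,  2.64614926e-01,  1.60505520e+00, -3.92926864e-05,
        1.27368447e+00, -3.68907500e-02]), 'joint_vel': array([-2.20311911e-04, -3.89952336e-03, -2.39152032e-03,  4.19294420e-05,
        1.56863123e-03,  2.17502763e-04]), 'joint_torque': array([-7.10894692e-04, -5.15904880e+01, -3.67959988e+01, -1.45435365e-04,
        8.07728997e-03, -7.93074193e-07]), 'tool_pos': array([ 0.26374304, -0.62073403,  0.2302273 ]), 'tcp_rot': array([-2.61919768e+00,  1.73296002e+00,  2.28389304e-03]), 'wrist_force': array([-0.39582713, -0.7788855 ,  0.19864188]), 'torque': array([ 0.03537306, -0.06978506,  0.00748709]), 'width': 0.9972072826602666} 0.0187
```

View pics/top0.png

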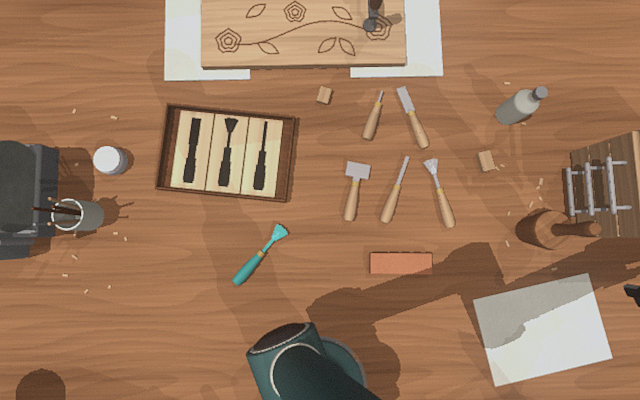

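View pics/scene0.png

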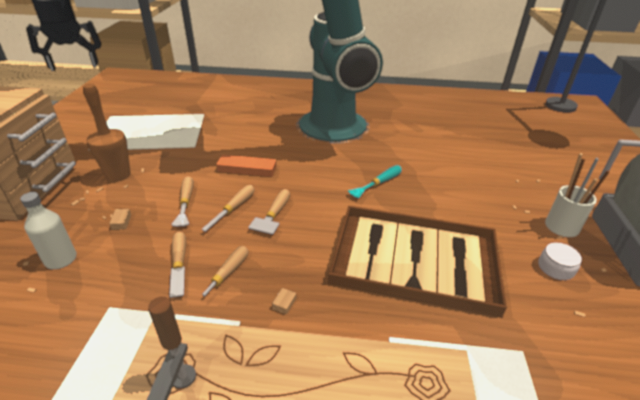

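View pics/wrist0.png

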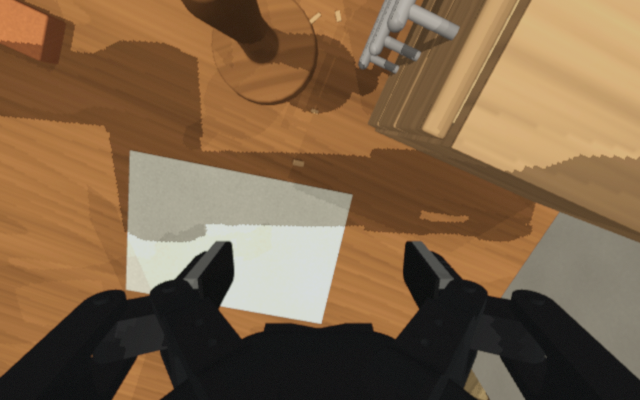

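Run:
```python
from h import *
c=dict(np.load('pics/top0.npz'))
im=c['pixels']
save('crop1',cv2.resize(im[70:235,335:475],None,fx=5,fy=5,interpolation=cv2.INTER_CUBIC)[:600+225][:, :700][:825:1])
a=cv2.resize(im[75:235,335:475],None,fx=3.7,fy=3.7,interpolation=cv2.INTER_CUBIC);save('crop1',a)
a=cv2.resize(im[95:210,150:305],None,fx=5,fy=5,interpolation=cv2.INTER_CUBIC);save('crop2',a)
P=pts(c)
for u,v in [(372,130),(416,130),(351,205),(391,207),(443,210),(193,170),(228,170),(262,170),(160,104),(297,118),(290,200)]: print(u,v,onz(c,u,v,.02).round(3),P[v,u].round(4))
```

```text
372 130 [ 0.62  -0.148  0.02 ] [ 0.6179 -0.1475  0.0261]
416 130 [ 0.617 -0.259  0.02 ] [ 0.6162 -0.2581  0.0247]
351 205 [ 0.432 -0.09   0.02 ] [ 0.4313 -0.0895  0.026 ]
391 207 [ 0.425 -0.189  0.02 ] [ 0.4243 -0.1875  0.0257]
443 210 [ 0.415 -0.317  0.02 ] [ 0.4144 -0.3157  0.0234]
193 170 [0.527 0.299 0.02 ] [0.5283 0.3015 0.0112]
228 170 [0.525 0.212 0.02 ] [0.5269 0.2147 0.0097]
262 170 [0.523 0.128 0.02 ] [0.5254 0.1298 0.0083]
160 104 [0.697 0.383 0.02 ] [0.7028 0.3903 0.0022]
297 118 [0.654 0.039 0.02 ] [0.6586 0.04   0.005 ]
290 200 [0.447 0.06  0.02 ] [0.449  0.0611 0.0014]
```

View pics/crop1.png

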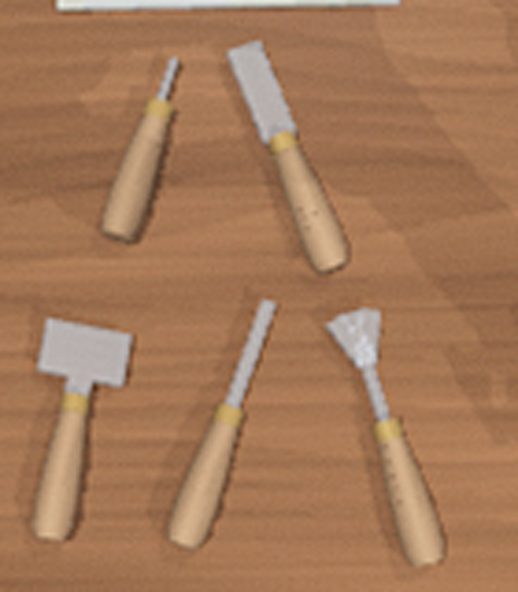

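View pics/crop2.png

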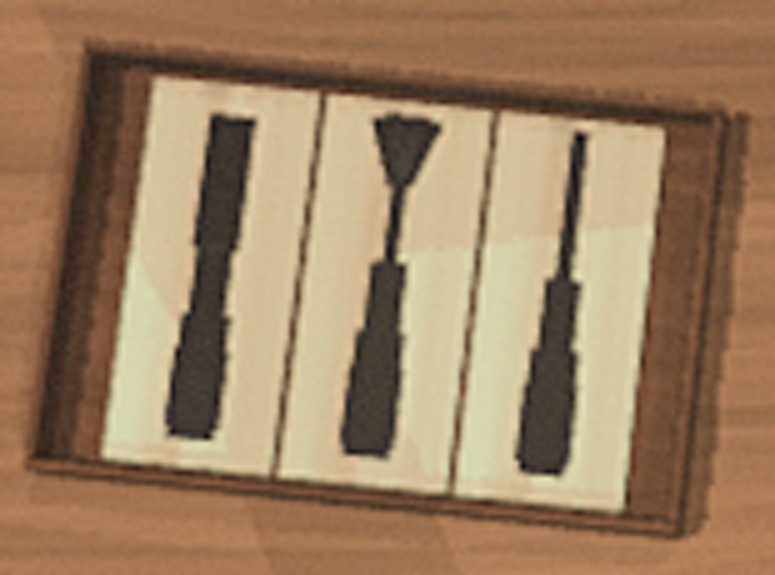

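```bash
cat >> h.py <<'E'
from scipy.spatial.transform import Rotation as Ro
def tool():
    s=bot.read_state(); return s,np.array(s['tool_pos']),Ro.from_rotvec(s['tcp_rot']).as_matrix()
def go(xyz,yaw):
    """yaw: world angle of tool x axis (deg); turn first, then shift"""
    s,p,R=tool()
    x=np.array([np.cos(np.radians(yaw)),np.sin(np.radians(yaw)),0]);z=np.array([0,0,-1.]);T=np.stack([x,np.cross(z,x),z],1)
    rv=Ro.from_matrix(R.T@T).as_rotvec()
    print('t',round(s['time'],2),'p',p.round(4),'yaw',np.degrees(np.arctan2(R[1,0],R[0,0])).round(2),'tilt',np.degrees(np.arccos(-R[2,2])).round(2),'| turn',rv.round(4),'then shift',(T.T@(np.array(xyz)-p)).round(4))
E
python3 - <<'E'
from h import *
c=dict(np.load('pics/wrist0.npz'));T=c['camera_from_world'];o=-T[:3,:3].T@T[:3,3]
s,p,R=tool();print('cam in tool',R.T@(o-p),'axes',(R.T@T[:3,:3].T).round(3))
go([.44,-.2,.33],-90)
E
```

```text
cam in tool [-0.00059566 -0.06761396 -0.14242695] axes [[ 1.     0.001 -0.   ]
 [ 0.001 -0.964 -0.264]
 [-0.     0.264 -0.964]]
t 0.15 p [ 0.2637 -0.6207  0.2302] yaw -66.98 tilt 0.1 | turn [3.000e-04 1.700e-03 4.018e-01] then shift [-0.4207 -0.1763 -0.0998]
```

Call:
arm_command(rows=[{"xyz": [0, 0, -0.02], "delta_rot": [0, 0, 0.134]}, {"xyz": [0, 0, -0.02], "delta_rot": [0, 0, 0.134]}, {"xyz": [0, 0, 0], "delta_rot": [0, 0, 0.134]}, {"xyz": [-0.042, -0.0226, 0]}, {"xyz": [-0.042, -0.0226, 0]}, {"xyz": [-0.042, -0.0226, 0]}, {"xyz": [-0.042, -0.0226, 0]}, {"xyz": [-0.042, -0.0226, 0]}])

```text
invalid input
```

Call:
arm_command(rows=[{"xyz": [-0.042, -0.0226, 0]}, {"xyz": [-0.042, -0.0226, 0]}, {"xyz": [-0.042, -0.0226, 0]}, {"xyz": [-0.042, -0.0226, 0]}, {"xyz": [-0.042, -0.0226, 0]}, {"xyz": [0, 0, 0]}, {"xyz": [0, 0, 0]}, {"xyz": [0, 0, 0]}])

```text
invalid input
```

Run:
```python
from h import *
c=read_camera('wrist'); save('w1',c['pixels']); np.savez('pics/w1.npz',**c)
go([.49,-.2,.27],-90)
c=read_camera('top'); save('t1',c['pixels'])
```

```text
t 0.2 p [ 0.2638 -0.6208  0.2304] yaw -66.98 tilt 0.08 | turn [2.000e-04 1.400e-03 4.018e-01] then shift [-0.4208 -0.2262 -0.0396]
```

View pics/w1.png

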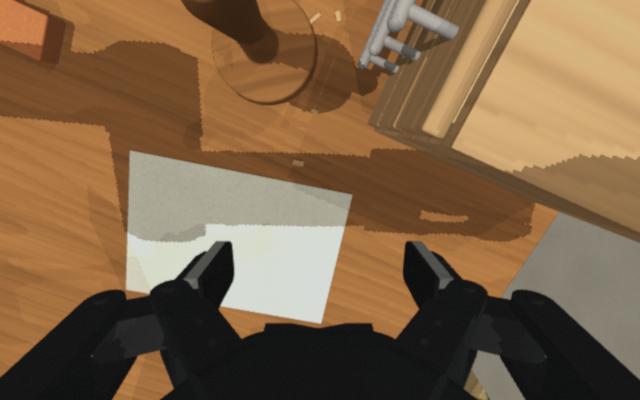

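Call:
arm_command(rows=[{"xyz": [0, 0, -0.02], "delta_rot": [0, 0, 0.134], "gripper": 0.085}, {"xyz": [0, 0, -0.02], "delta_rot": [0, 0, 0.134], "gripper": 0.085}, {"xyz": [0, 0, 0], "delta_rot": [0, 0, 0.134], "gripper": 0.085}, {"xyz": [-0.042, -0.0226, 0], "delta_rot": [0, 0, 0], "gripper": 0.085}, {"xyz": [-0.042, -0.0226, 0], "delta_rot": [0, 0, 0], "gripper": 0.085}, {"xyz": [-0.042, -0.0226, 0], "delta_rot": [0, 0, 0], "gripper": 0.085}, {"xyz": [-0.042, -0.0226, 0], "delta_rot": [0, 0, 0], "gripper": 0.085}, {"xyz": [-0.042, -0.0226, 0], "delta_rot": [0, 0, 0], "gripper": 0.085}])

```text
time: 1.05
tool_pos: [0.3775, -0.4095, 0.2712]
tcp_rot: [-2.22, 2.222, -0.0]
wrist_force: [1.4, 0.3, 0.3]
width: 0.997
```

Call:
arm_command(rows=[{"xyz": [-0.042, -0.0226, 0], "delta_rot": [0, 0, 0], "gripper": 0.085}, {"xyz": [-0.042, -0.0226, 0], "delta_rot": [0, 0, 0], "gripper": 0.085}, {"xyz": [-0.042, -0.0226, 0], "delta_rot": [0, 0, 0], "gripper": 0.085}, {"xyz": [-0.042, -0.0226, 0], "delta_rot": [0, 0, 0], "gripper": 0.085}, {"xyz": [-0.042, -0.0226, 0], "delta_rot": [0, 0, 0], "gripper": 0.085}, {"xyz": [0, 0, 0], "delta_rot": [0, 0, 0], "gripper": 0.085}, {"xyz": [0, 0, 0], "delta_rot": [0, 0, 0], "gripper": 0.085}])

```text
time: 1.75
tool_pos: [0.4904, -0.2003, 0.2713]
tcp_rot: [2.224, -2.218, 0.0]
wrist_force: [0.1, -0.2, 0.2]
width: 0.991
```

Run:
```python
from h import *
c=read_camera('wrist'); save('w2',c['pixels']); np.savez('pics/w2.npz',**c)
go([.49,-.2,.27],-90)
```

```text
t 1.8 p [ 0.4899 -0.2013  0.2712] yaw -89.94 tilt 0.04 | turn [ 0.0004 -0.0006  0.001 ] then shift [-0.0013 -0.0001  0.0012]
```

View pics/w2.png

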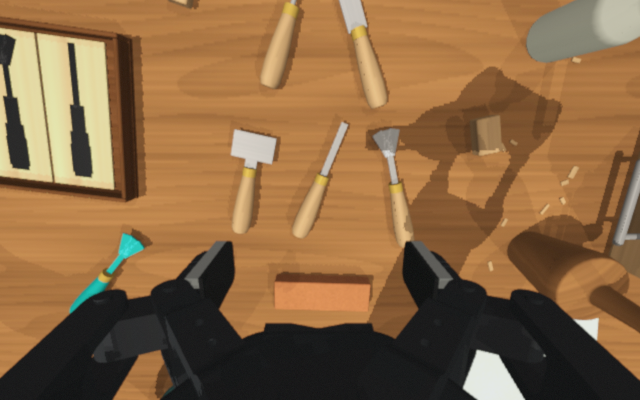

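Call:
arm_command(rows=[{"xyz": [0.025, -0.03, 0], "delta_rot": [0, 0, 0], "gripper": 0.085}, {"xyz": [0.025, -0.03, 0], "delta_rot": [0, 0, 0], "gripper": 0.085}, {"xyz": [0, 0, 0], "delta_rot": [0, 0, 0], "gripper": 0.085}, {"xyz": [0, 0, 0], "delta_rot": [0, 0, 0], "gripper": 0.085}])

```text
time: 2.2
tool_pos: [0.5492, -0.2531, 0.2704]
tcp_rot: [2.217, -2.224, -0.003]
wrist_force: [-0.0, 0.8, 0.7]
width: 0.996
```

Run:
```python
from h import *
c=read_camera('wrist'); save('w3',c['pixels']); np.savez('pics/w3.npz',**c)
go([.55,-.25,.27],-90)
for n in ['w2','w3']:
    c=dict(np.load('pics/'+n+'.npz'));im=c['pixels']
    hsv=cv2.cvtColor(im,cv2.COLOR_RGB2HSV)
    P=pts(c)
    print(n)
    # wooden handles: pixel samples
    for z in (0.0,):
        pass
    m=((P[...,2]>.015)&(P[...,2]<.04)&(hsv[...,0]<25)&(hsv[...,1]>60)).astype(np.uint8)
    k,l,st,ce=cv2.connectedComponentsWithStats(m)
    for i in range(1,k):
        if st[i,4]>300: print(st[i].tolist(),ce[i].round(1),P[l==i][:,2].max().round(4),np.median(P[l==i],0).round(3))
    for q in [(251,150),(308,205),(335,150),(400,210),(388,140),(277,60)]: print(q,im[q[1],q[0]],hsv[q[1],q[0]],P[q[1],q[0]].round(3))
```

```text
t 2.25 p [ 0.5488 -0.2525  0.2707] yaw -90.15 tilt 0.1 | turn [ 0.0016  0.0007 -0.0026] then shift [-0.0025 -0.0012  0.0007]
w2
[260, 2, 39, 87, 1597] [279.   47.1] 0.0293 [ 0.642 -0.151  0.023]
[0, 16, 133, 186, 3562] [ 92.1 112.7] 0.0324 [0.562 0.069 0.028]
[351, 25, 37, 83, 1511] [369.   68.2] 0.029 [ 0.618 -0.264  0.023]
[474, 114, 28, 42, 919] [488.2 134.4] 0.0222 [ 0.539 -0.43   0.02 ]
[232, 166, 25, 67, 1045] [244.  201.5] 0.0282 [ 0.442 -0.094  0.023]
[292, 173, 37, 65, 1028] [309.5 207.3] 0.0283 [ 0.434 -0.188  0.023]
[390, 182, 25, 65, 959] [400.9 214.7] 0.0285 [ 0.423 -0.32   0.023]
[511, 233, 44, 42, 466] [524.8 246.7] 0.04 [ 0.379 -0.501  0.029]
[610, 240, 25, 28, 356] [622.1 251.7] 0.04 [ 0.369 -0.65   0.031]
[275, 278, 96, 33, 2870] [321.8 294.2] 0.0272 [ 0.293 -0.206  0.024]
(251, 150) [210 205 197] [ 18  16 210] [ 0.516 -0.106  0.014]
(308, 205) [226 187 133] [ 17 105 226] [ 0.439 -0.185  0.024]
(335, 150) [197 191 182] [ 18  19 197] [ 0.516 -0.223  0.013]
(400, 210) [229 189 136] [ 17 104 229] [ 0.431 -0.318  0.024]
(388, 140) [148 143 136] [ 18  21 148] [ 0.53  -0.
[... 619 characters left out ...]
 214, 26, 56, 618] [592.3 241.6] 0.04 [ 0.443 -0.65   0.033]
[352, 220, 26, 61, 909] [364.6 252. ] 0.0287 [ 0.421 -0.321  0.023]
[475, 267, 39, 19, 310] [490.3 274.3] 0.04 [ 0.389 -0.511  0.028]
[567, 276, 22, 28, 342] [577.8 288. ] 0.04 [ 0.364 -0.65   0.031]
[244, 310, 93, 27, 1370] [286.2 318.9] 0.0272 [ 0.307 -0.198  0.024]
(251, 150) [191 134  77] [ 15 152 191] [ 0.617 -0.253  0.413]
(308, 205) [200 141  83] [ 15 149 200] [ 0.49  -0.237 -0.   ]
(335, 150) [224 185 131] [ 17 106 224] [ 0.575 -0.275  0.024]
(400, 210) [207 148  88] [ 15 147 207] [ 0.481 -0.377 -0.001]
(388, 140) [138  91  52] [ 14 159 138] [ 0.587 -0.352  0.001]
(277, 60) [193 136  80] [ 15 149 193] [ 0.692 -0.198  0.   ]
```

View pics/w3.png

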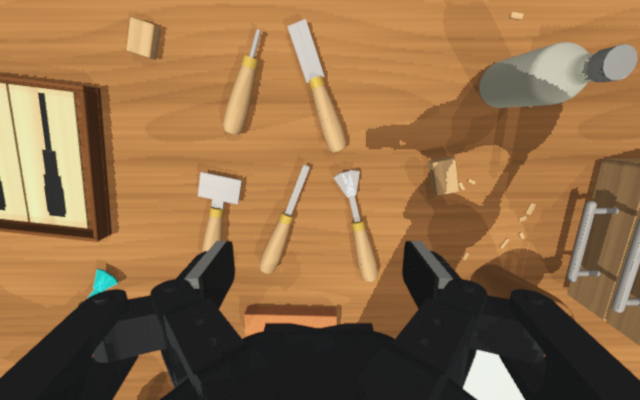

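```bash
cat >> h.py <<'E'
def toolfit(c,seed,L,dbg=None):
    """seed world xy of handle; returns origin xy, yaw from silhouettes (height mask)"""
    P=pts(c); m=((P[...,2]>.006)&(P[...,2]<.04)&(c['range_z']>0)).astype(np.uint8)
    k,l=cv2.connectedComponents(m,connectivity=4)
    u,v=pix(c,[*seed,.024]).round().astype(int)
    mm=l==l[v,u]
    hsv=cv2.cvtColor(c['pixels'],cv2.COLOR_RGB2HSV)
    steel=mm&(hsv[...,1]<60); wood=mm&~steel
    def cast(M,z):
        vv,uu=np.nonzero(M); return np.array([onz(c,a,b,z)[:2] for a,b in zip(uu,vv)])
    W=P[wood][:,:2] ; S=P[steel&(P[...,2]<.02)][:,:2]
    W=W[P[wood][:,2]>.012]
    if len(S)<5: S=cast(steel,.013)
    mu=W.mean(0); d=np.linalg.svd(W-mu,full_matrices=False)[2][0]
    if d@(S.mean(0)-mu)<0: d=-d
    n=np.array([-d[1],d[0]])
    # centre line: midpoints per slice (handle) and blade centre
    ctr=lambda Q:np.array([(np.mean(Q[:,0]),(Q[:,1].min()+Q[:,1].max())/2)])
    A=np.c_[(W-mu)@d,(W-mu)@n]; B=np.c_[(S-mu)@d,(S-mu)@n]
    cs=[]
    for Q in (A,B):
        for t in np.arange(Q[:,0].min()+.004,Q[:,0].max()-.006,.006):
            q=Q[(Q[:,0]>=t)&(Q[:,0]<t+.006)]
            if len(q)>3: cs.append(((t+.003),(q[:,1].min()+q[:,1].max())/2))
    cs=np.array(cs); a,b=np.polyfit(cs[:,0],cs[:,1],1); res=(cs[:,1]-a*cs[:,0]-b).std()
    yaw=np.arctan2(d[1],d[0])+np.arctan(a); mu=mu+n*b
    d=np.array([np.cos(yaw),np.sin(yaw)])
    tip=((S-mu)@d).max(); rear=((W-mu)@d).min()
    w=(B[:,1].max()-B[:,1].min())
    print('org(tip)',(mu+d*(tip-L)).round(4),'org(rear)',(mu+d*(rear+.044)).round(4),'yaw',np.degrees(yaw).round(2),'len',(tip-rear).round(4),'bladew',w.round(4),'res',res.round(4),'npx',mm.sum(),'handle top z',np.percentile(P[wood][:,2],[50,98]).round(4))
    return mu+d*(tip-L),yaw
E
python3 - <<'E'
from h import *
for n in ['w2','w3']:
    c=dict(np.load('pics/'+n+'.npz'))
    for nm,s,L in [('gouge',(.434,-.188),.133),('fishtail',(.423,-.32),.133),('chisel',(.618,-.264),.123),('awl',(.642,-.151),.089),('scraper',(.45,-.094),.103)]:
        print(n,nm,end=' ')
        try: toolfit(c,s,L)
        except Exception as e: print(e)
E
```

```text
w2 gouge org(tip) [ 0.4296 -0.1856] org(rear) [ 0.4306 -0.186 ] yaw -22.1 len 0.1759 bladew 0.0093 res 0.0001 npx 1434 handle top z [0.0229 0.0273]
w2 fishtail org(tip) [ 0.4155 -0.3234] org(rear) [ 0.4172 -0.323 ] yaw 14.12 len 0.1753 bladew 0.0345 res 0.0002 npx 1696 handle top z [0.0226 0.0272]
w2 chisel org(tip) [ 0.587  -0.2765] org(rear) [ 0.6168 -0.2662] yaw 19.18 len 0.1355 bladew 0.0242 res 0.0001 npx 2142 handle top z [0.0231 0.0275]
w2 awl org(tip) [ 0.6145 -0.1388] org(rear) [ 0.641  -0.1484] yaw -19.94 len 0.1049 bladew 0.005 res 0.0001 npx 1674 handle top z [0.0232 0.0276]
w2 scraper org(tip) [ 0.4383 -0.0914] org(rear) [ 0.4381 -0.0914] yaw -12.21 len 0.1472 bladew 0.0586 res 0.0002 npx 2299 handle top z [0.0229 0.0271]
w3 gouge org(tip) [ 0.4298 -0.1858] org(rear) [ 0.4309 -0.1862] yaw -22.03 len 0.1759 bladew 0.0099 res 0.0002 npx 1292 handle top z [0.0228 0.0272]
w3 fishtail org(tip) [ 0.4158 -0.3236] org(rear) [ 0.4175 -0.3232] yaw 14.07 len 0.1753 bladew 0.0361 res 0.0003 npx 1548 handle top z [0.0227 0.0271]
w3 chisel org(tip) [ 0.6165 -0.2667] org(rear) [ 0.6167 -0.2666] yaw 19.34 len 0.1668 bladew 0.024 res 0.0001 npx 2456 handle top z [0.0231 0.0275]
w3 awl org(tip) [ 0.6397 -0.1481] org(rear) [ 0.6411 -0.1486] yaw -20.0 len 0.1315 bladew 0.0058 res 0.0007 npx 1626 handle top z [0.023  0.0276]
w3 scraper org(tip) [ 0.4399 -0.0889] org(rear) [ 0.4636 -0.0952] yaw -14.74 len 0.1224 bladew 0.0604 res 0.002 npx 1694 handle top z [0.0218 0.0266]
```

Call:
arm_command(rows=[{"xyz": [-0.045, 0.002, 0], "delta_rot": [0, 0, 0], "gripper": 0.085}, {"xyz": [-0.045, 0.002, 0], "delta_rot": [0, 0, 0], "gripper": 0.085}, {"xyz": [-0.045, 0.002, 0], "delta_rot": [0, 0, 0], "gripper": 0.085}, {"xyz": [-0.045, 0.002, 0], "delta_rot": [0, 0, 0], "gripper": 0.085}, {"xyz": [-0.045, 0.002, 0], "delta_rot": [0, 0, 0], "gripper": 0.085}, {"xyz": [-0.045, 0.002, 0], "delta_rot": [0, 0, 0], "gripper": 0.085}, {"xyz": [-0.045, 0.002, 0], "delta_rot": [0, 0, 0], "gripper": 0.085}, {"xyz": [-0.045, 0.002, 0], "delta_rot": [0, 0, 0], "gripper": 0.085}, {"xyz": [-0.045, 0.002, 0], "delta_rot": [0, 0, 0], "gripper": 0.085}, {"xyz": [0, 0, 0], "delta_rot": [0, 0, 0], "gripper": 0.085}, {"xyz": [0, 0, 0], "delta_rot": [0, 0, 0], "gripper": 0.085}, {"xyz": [0, 0, 0], "delta_rot": [0, 0, 0], "gripper": 0.085}])

```text
time: 3.45
tool_pos: [0.5316, 0.1526, 0.2715]
tcp_rot: [2.22, -2.222, 0.001]
wrist_force: [-0.1, -0.5, -0.3]
width: 0.988
```

Run:
```python
from h import *
c=read_camera('wrist'); save('w4',c['pixels']); np.savez('pics/w4.npz',**c)
go([.53,.2,.27],-90)
```

```text
t 3.5 p [0.5318 0.1523 0.2715] yaw -90.1 tilt 0.03 | turn [-0.0002 -0.0005 -0.0017] then shift [-0.0477  0.0018  0.0015]
```

Call:
arm_command(rows=[{"xyz": [-0.035, 0.01, 0], "delta_rot": [0, 0, 0], "gripper": 0.085}, {"xyz": [-0.035, 0.01, 0], "delta_rot": [0, 0, 0], "gripper": 0.085}, {"xyz": [0, 0, 0], "delta_rot": [0, 0, 0], "gripper": 0.085}, {"xyz": [0, 0, 0], "delta_rot": [0, 0, 0], "gripper": 0.085}])

```text
time: 3.9
tool_pos: [0.5122, 0.2227, 0.2713]
tcp_rot: [2.221, -2.222, 0.001]
wrist_force: [0.1, 0.2, -0.4]
width: 0.993
```

Run:
```python
from h import *
c=read_camera('wrist'); save('w5',c['pixels']); np.savez('pics/w5.npz',**c)
go([.53,.2,.27],-90)
save('w45',cv2.resize(np.vstack([dict(np.load('pics/w4.npz'))['pixels'],c['pixels']]),None,fx=.75,fy=.75,interpolation=cv2.INTER_AREA))
```

```text
t 3.95 p [0.5124 0.2223 0.2713] yaw -90.07 tilt 0.05 | turn [-0.0001 -0.0008 -0.0013] then shift [ 0.0223 -0.0176  0.0013]
```

View pics/w45.png

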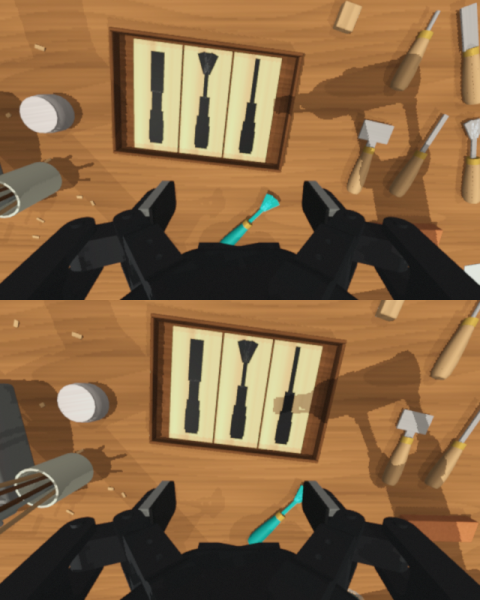

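Run:
```python
from h import *
store={}
for n in ['w4','w5']:
    c=dict(np.load('pics/'+n+'.npz'));im=c['pixels'];P=pts(c)
    hsv=cv2.cvtColor(im,cv2.COLOR_RGB2HSV)
    box=(P[...,0]>.44)&(P[...,0]<.72)&(P[...,1]>.07)&(P[...,1]<.37)
    m=(box&(hsv[...,2]<75)&(hsv[...,1]<110)).astype(np.uint8)
    k,l,st,ce=cv2.connectedComponentsWithStats(m)
    for i in range(1,k):
        if st[i,4]<200: continue
        vv,uu=np.nonzero(l==i); z=np.median(P[l==i][:,2])
        Q=np.array([onz(c,a,b,.0085)[:2] for a,b in zip(uu,vv)])
        mu=Q.mean(0);d=np.linalg.svd(Q-mu,full_matrices=False)[2][0]; d=d*np.sign(d[0]); nn=np.array([-d[1],d[0]])
        A=np.c_[(Q-mu)@d,(Q-mu)@nn];cs=[]
        for t in np.arange(A[:,0].min()+.004,A[:,0].max()-.006,.006):
            q=A[(A[:,0]>=t)&(A[:,0]<t+.006)]; cs.append((t+.003,(q[:,1].min()+q[:,1].max())/2))
        cs=np.array(cs);a,b=np.polyfit(cs[:,0],cs[:,1],1)
        yaw=np.arctan2(d[1],d[0])+np.arctan(a);mu=mu+nn*b;d=np.array([np.cos(yaw),np.sin(yaw)])
        s=(Q-mu)@d; 
        print(n,st[i].tolist(),'z',z.round(4),'len',(s.max()-s.min()).round(4),'org rear',(mu+d*(s.min()+.044)).round(4),'org mid133',(mu+d*((s.min()+s.max())/2-.0445)).round(4),'mid123',(mu+d*((s.min()+s.max())/2-.0395)).round(4),'yaw',np.degrees(yaw).round(2),'res',(cs[:,1]-a*cs[:,0]-b).std().round(4))
    # light panels: rect for orientation
    m=(box&(hsv[...,2]>150)&(hsv[...,1]<90)).astype(np.uint8)
    print('panel z',np.percentile(P[m>0][:,2],[5,50,95]).round(4), 'bench', np.median(P[(P[...,0]>.4)&(P[...,0]<.43)&(P[...,2]<.005)][:,2]).round(4))
    print(m.sum(),im[120,300],hsv[120,300])
```

```text
w4 [200, 69, 18, 121, 1766] z 0.0087 len 0.1632 org rear [0.544  0.3101] org mid133 [0.5372 0.311 ] mid123 [0.5422 0.3104] yaw -6.93 res 0.0003
w4 [260, 70, 30, 127, 1473] z 0.0088 len 0.1727 org rear [0.5331 0.223 ] org mid133 [0.531  0.2233] mid123 [0.5359 0.2227] yaw -7.15 res 0.0002
w4 [319, 79, 27, 125, 1195] z 0.0087 len 0.1736 org rear [0.5219 0.1355] org mid133 [0.5202 0.1357] mid123 [0.5252 0.1351] yaw -7.06 res 0.0002
w4 [0, 242, 640, 158, 52792] z 0.3544 len 1.1752 org rear [ 0.198 -0.393] org mid133 [0.1996 0.1061] mid123 [0.1997 0.1111] yaw 89.81 res 0.0392
panel z [0.0069 0.0083 0.0097] bench -0.0004
19837 [226 217 164] [ 26  70 226]
w5 [247, 53, 24, 124, 1853] z 0.0088 len 0.1634 org rear [0.544  0.3103] org mid133 [0.5372 0.3111] mid123 [0.5422 0.3105] yaw -7.11 res 0.0002
w5 [307, 54, 36, 131, 1594] z 0.0088 len 0.1732 org rear [0.5328 0.2229] org mid133 [0.5309 0.2231] mid123 [0.5359 0.2225] yaw -7.09 res 0.0002
w5 [367, 63, 33, 129, 1279] z 0.0088 len 0.1739 org rear [0.5217 0.1357] org mid133 [0.5202 0.1359] mid123 [0.5251 0.1352] yaw -7.18 res 0.0001
w5 [0, 242, 640, 158, 52837] z 0.3542 len 1.1747 org rear [ 0.1785 -0.323 ] org mid133 [0.1801 0.1759] mid123 [0.1801 0.1809] yaw 89.81 res 0.0388
panel z [0.007  0.0083 0.0097] bench -0.0004
19756 [226 225 171] [ 29  62 226]
```

Run:
```python
from h import *
go([.6260,-.2633,.10],-70.7)
print(bot.read_state()['q'].round(2))
```

```text
t 3.95 p [0.5124 0.2223 0.2713] yaw -90.07 tilt 0.05 | turn [-0.     -0.0008 -0.3381] then shift [0.4959 0.0533 0.1713]
[ 0.37  0.02  1.81 -0.    1.32  1.94]
```

Call:
arm_command(rows=[{"xyz": [0, 0, 0], "delta_rot": [0, 0, -0.1127], "gripper": 0.06}, {"xyz": [0, 0, 0], "delta_rot": [0, 0, -0.1127], "gripper": 0.06}, {"xyz": [0, 0, 0], "delta_rot": [0, 0, -0.1127], "gripper": 0.06}, {"xyz": [0.0496, 0.0053, 0.01], "delta_rot": [0, 0, 0], "gripper": 0.06}, {"xyz": [0.0496, 0.0053, 0.01], "delta_rot": [0, 0, 0], "gripper": 0.06}, {"xyz": [0.0496, 0.0053, 0.01], "delta_rot": [0, 0, 0], "gripper": 0.06}, {"xyz": [0.0496, 0.0053, 0.01], "delta_rot": [0, 0, 0], "gripper": 0.06}, {"xyz": [0.0496, 0.0053, 0.01], "delta_rot": [0, 0, 0], "gripper": 0.06}, {"xyz": [0.0496, 0.0053, 0.01], "delta_rot": [0, 0, 0], "gripper": 0.06}, {"xyz": [0.0496, 0.0053, 0.01], "delta_rot": [0, 0, 0], "gripper": 0.06}, {"xyz": [0.0496, 0.0053, 0.01], "delta_rot": [0, 0, 0], "gripper": 0.06}, {"xyz": [0.0496, 0.0053, 0.01], "delta_rot": [0, 0, 0], "gripper": 0.06}])

```text
time: 5.15
tool_pos: [0.6126, -0.2099, 0.1826]
tcp_rot: [2.561, -1.82, 0.001]
wrist_force: [0.9, 0.7, -1.2]
width: 0.703
```

Call:
arm_command(rows=[{"xyz": [0.0496, 0.0053, 0.04], "delta_rot": [0, 0, 0], "gripper": 0.06}, {"xyz": [0, 0, 0.04], "delta_rot": [0, 0, 0], "gripper": 0.06}, {"xyz": [0, 0, 0], "delta_rot": [0, 0, 0], "gripper": 0.06}, {"xyz": [0, 0, 0], "delta_rot": [0, 0, 0], "gripper": 0.06}])

```text
time: 5.55
tool_pos: [0.6205, -0.2444, 0.1105]
tcp_rot: [2.561, -1.818, -0.006]
wrist_force: [-0.2, -0.1, 0.4]
width: 0.7
```

Run:
```python
from h import *
go([.6260,-.2633,.003],-70.7)
c=read_camera('wrist');save('w6',c['pixels']);np.savez('pics/w6.npz',**c)
toolfit(c,(.62,-.265),.123)
```

```text
t 5.55 p [ 0.6205 -0.2444  0.1105] yaw -70.75 tilt 0.21 | turn [ 0.0027  0.0025 -0.0008] then shift [0.0196 0.001  0.1075]
org(tip) [ 0.6158 -0.2661] org(rear) [ 0.6169 -0.2658] yaw 19.16 len 0.1659 bladew 0.0243 res 0.0002 npx 5691 handle top z [0.0231 0.0273]
```

View pics/w6.png

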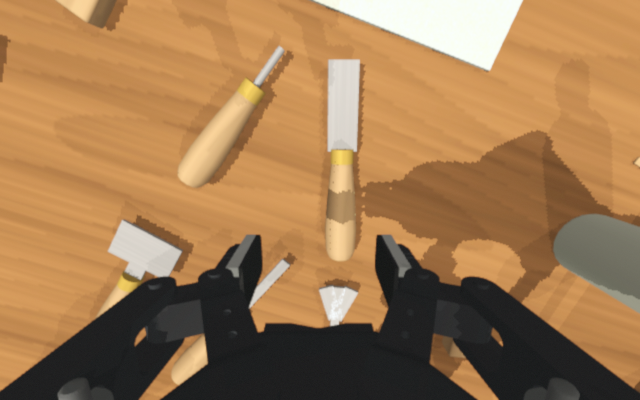

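Call:
arm_command(rows=[{"xyz": [0.019, 0.001, 0], "delta_rot": [0.0027, 0.0025, 0], "gripper": 0.06}, {"xyz": [0, 0, 0.035], "delta_rot": [0, 0, 0], "gripper": 0.06}, {"xyz": [0, 0, 0.03], "delta_rot": [0, 0, 0], "gripper": 0.06}, {"xyz": [0, 0, 0.02], "delta_rot": [0, 0, 0], "gripper": 0.06}, {"xyz": [0, 0, 0], "delta_rot": [0, 0, 0], "gripper": 0.06}, {"xyz": [0, 0, 0], "delta_rot": [0, 0, 0], "gripper": 0.06}])

```text
time: 6.2
tool_pos: [0.6294, -0.2627, 0.0286]
tcp_rot: [-2.563, 1.815, -0.01]
wrist_force: [0.3, 0.4, 0.2]
width: 0.704
```

Run:
```python
from h import *
go([.6258,-.2627,.003],-70.8)
```

```text
t 6.2 p [ 0.6294 -0.2627  0.0286] yaw -70.6 tilt 0.38 | turn [-0.0047 -0.0046  0.0035] then shift [-0.0012  0.0034  0.0256]
```

Call:
arm_command(rows=[{"xyz": [-0.001, 0.003, 0.01], "delta_rot": [-0.004, -0.004, 0.003], "gripper": 0.06}, {"xyz": [0, 0, 0.008], "delta_rot": [0, 0, 0], "gripper": 0.06}, {"xyz": [0, 0, 0.0065], "delta_rot": [0, 0, 0], "gripper": 0.06}, {"xyz": [0, 0, 0], "delta_rot": [0, 0, 0], "gripper": 0.06}, {"xyz": [0, 0, 0], "delta_rot": [0, 0, 0], "gripper": 0.06}])

```text
time: 6.7
tool_pos: [0.6245, -0.262, 0.0017]
tcp_rot: [2.56, -1.82, -0.004]
wrist_force: [0.1, -0.2, -0.0]
width: 0.704
```

Run:
```python
from h import *
go([.6258,-.2627,.003],-70.8); print(bot.read_state()['wrist_force'])
```

```text
t 6.7 p [ 0.6245 -0.262   0.0017] yaw -70.81 tilt 0.15 | turn [ 0.0018  0.002  -0.0002] then shift [ 0.0011 -0.001  -0.0013]
[ 0.08591927 -0.20776699 -0.00287632]
```

Call:
arm_command(rows=[{"xyz": [0.001, 0, -0.0013], "delta_rot": [0, 0, 0], "gripper": 0.06}, {"xyz": [0, 0, 0], "delta_rot": [0, 0, 0], "gripper": 0.04}, {"xyz": [0, 0, 0], "delta_rot": [0, 0, 0], "gripper": 0.032}, {"xyz": [0, 0, 0], "delta_rot": [0, 0, 0], "gripper": 0.015}, {"xyz": [0, 0, 0], "delta_rot": [0, 0, 0], "gripper": 0.015}, {"xyz": [0, 0, 0], "delta_rot": [0, 0, 0], "gripper": 0.015}, {"xyz": [0, 0, 0], "delta_rot": [0, 0, 0], "gripper": 0.015}, {"xyz": [0, 0, 0], "delta_rot": [0, 0, 0], "gripper": 0.015}], force=50)

```text
time: 7.5
tool_pos: [0.6256, -0.2633, 0.0039]
tcp_rot: [2.561, -1.82, -0.001]
wrist_force: [0.1, 0.0, 3.5]
width: 0.295
```

Run:
```python
from h import *
s=bot.read_state();print(s['width']*85.4,s['wrist_force'],s['torque'])
go([.6258,-.2627,.003],-70.8)
```

```text
25.21616958298313 [0.13211823 0.00504265 3.45725818] [-0.0375973  -0.01966225  0.07615648]
t 7.5 p [ 0.6256 -0.2633  0.0039] yaw -70.81 tilt 0.05 | turn [ 0.0005  0.0007 -0.0002] then shift [-0.0005 -0.0004  0.0009]
```

Call:
arm_command(rows=[{"xyz": [0, 0, -0.02], "delta_rot": [0, 0, 0], "gripper": 0.015}, {"xyz": [0, 0, -0.04], "delta_rot": [0, 0, 0], "gripper": 0.015}, {"xyz": [0, 0, -0.04], "delta_rot": [0, 0, 0], "gripper": 0.015}, {"xyz": [0, 0, -0.02], "delta_rot": [0, 0, 0], "gripper": 0.015}, {"xyz": [0, 0, 0], "delta_rot": [0, 0, 0], "gripper": 0.015}, {"xyz": [0, 0, 0], "delta_rot": [0, 0, 0], "gripper": 0.015}])

```text
time: 8.1
tool_pos: [0.6247, -0.2629, 0.1224]
tcp_rot: [2.56, -1.82, -0.005]
wrist_force: [-0.9, 0.2, -0.9]
width: 0.294
```

```bash
cat >> h.py <<'E'
def held(c,L):
    """pose of held tool in the tool frame: axis fit of steel and wood pixels near TCP using range"""
    s,p,R=tool(); P=(pts(c)-p)@R   # tool-frame points
    hsv=cv2.cvtColor(c['pixels'],cv2.COLOR_RGB2HSV)
    m=(np.abs(P[...,0])<.03)&(P[...,1]<-.02)&(P[...,1]>-.16)&(P[...,2]>-.04)&(P[...,2]<.02)&(c['range_z']>0)
    k,l,st,_=cv2.connectedComponentsWithStats(m.astype(np.uint8)); m=l==1+np.argmax(st[1:,4])
    Q=P[m]; cs=[]
    for t in np.arange(Q[:,1].min()+.002,Q[:,1].max()-.005,.005):
        q=Q[(Q[:,1]>=t)&(Q[:,1]<t+.005)]
        cs.append((t+.0025,(q[:,0].min()+q[:,0].max())/2,np.percentile(q[:,2],10)))
    cs=np.array(cs); a,b=np.polyfit(cs[:,0],cs[:,1],1)
    st=m&(hsv[...,1]<60); B=P[st]
    az=np.polyfit(B[:,1],B[:,2],1) if len(B)>10 else None
    print('held: tip y',Q[:,1].min().round(4),'-> origin at tool y',(Q[:,1].min()+L).round(4),'lateral at y=0',b.round(4),'axis skew deg',np.degrees(np.arctan(a)).round(2),'blade pitch',None if az is None else (np.degrees(np.arctan(az[0])).round(2)),'blade z at tip',None if az is None else np.polyval(az,B[:,1].min()).round(4),'at root',np.polyval(az,B[:,1].max()).round(4),len(B))
E
python3 - <<'E'
from h import *
s=bot.read_state();print(s['width']*85.4,s['wrist_force'],s['torque'])
c=read_camera('wrist');save('w7',c['pixels']);np.savez('pics/w7.npz',**c)
held(c,.123)
go([.5521,.3093,.12],-97.1)
E
```

```text
25.138713693534932 [-0.90232138  0.2428181  -0.88001299] [-0.01209606  0.05455017 -0.00640624]
held: tip y -0.1143 -> origin at tool y 0.0087 lateral at y=0 0.0003 axis skew deg 0.13 blade pitch 0.16 blade z at tip -0.0122 at root -0.012 9169
t 8.15 p [ 0.6238 -0.2625  0.121 ] yaw -70.81 tilt 0.33 | turn [0.0048 0.0031 0.4588] then shift [-0.5585  0.1418  0.001 ]
```

View pics/w7.png

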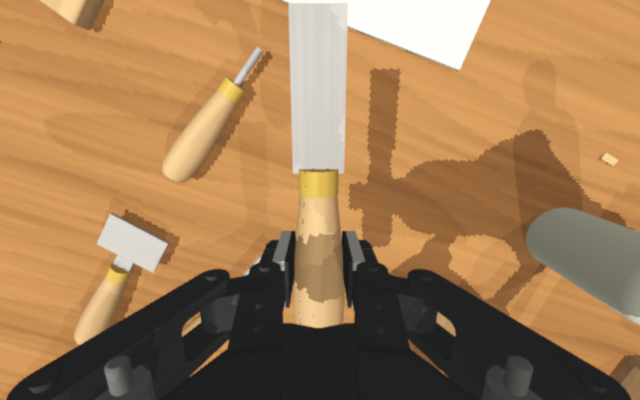

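Call:
arm_command(rows=[{"xyz": [0, 0, 0], "delta_rot": [0, 0, 0.1147], "gripper": 0.015}, {"xyz": [0, 0, 0], "delta_rot": [0, 0, 0.1147], "gripper": 0.015}, {"xyz": [0, 0, 0], "delta_rot": [0, 0, 0.1147], "gripper": 0.015}, {"xyz": [0, 0, 0], "delta_rot": [0, 0, 0.1147], "gripper": 0.015}, {"xyz": [-0.04, 0.0101, 0], "delta_rot": [0, 0, 0], "gripper": 0.015}, {"xyz": [-0.04, 0.0101, 0], "delta_rot": [0, 0, 0], "gripper": 0.015}, {"xyz": [-0.04, 0.0101, 0], "delta_rot": [0, 0, 0], "gripper": 0.015}, {"xyz": [-0.04, 0.0101, 0], "delta_rot": [0, 0, 0], "gripper": 0.015}, {"xyz": [-0.04, 0.0101, 0], "delta_rot": [0, 0, 0], "gripper": 0.015}, {"xyz": [-0.04, 0.0101, 0], "delta_rot": [0, 0, 0], "gripper": 0.015}, {"xyz": [-0.04, 0.0101, 0], "delta_rot": [0, 0, 0], "gripper": 0.015}])

```text
time: 9.25
tool_pos: [0.5871, 0.0249, 0.1204]
tcp_rot: [2.076, -2.351, -0.009]
wrist_force: [0.2, 0.3, 0.6]
width: 0.29
```

Call:
arm_command(rows=[{"xyz": [-0.04, 0.0101, 0], "delta_rot": [0, 0, 0], "gripper": 0.015}, {"xyz": [-0.04, 0.0101, 0], "delta_rot": [0, 0, 0], "gripper": 0.015}, {"xyz": [-0.04, 0.0101, 0], "delta_rot": [0, 0, 0], "gripper": 0.015}, {"xyz": [-0.04, 0.0101, 0], "delta_rot": [0, 0, 0], "gripper": 0.015}, {"xyz": [-0.04, 0.0101, 0], "delta_rot": [0, 0, 0], "gripper": 0.015}, {"xyz": [-0.04, 0.0101, 0], "delta_rot": [0, 0, 0], "gripper": 0.015}, {"xyz": [-0.04, 0.0101, 0], "delta_rot": [0, 0, 0], "gripper": 0.015}, {"xyz": [0, 0, 0], "delta_rot": [0, 0, 0], "gripper": 0.015}, {"xyz": [0, 0, 0], "delta_rot": [0, 0, 0], "gripper": 0.015}])

```text
time: 10.15
tool_pos: [0.5522, 0.31, 0.121]
tcp_rot: [2.079, -2.348, -0.004]
wrist_force: [0.4, -1.1, -1.1]
width: 0.294
```

Run:
```python
from h import *
c=read_camera('wrist');save('w8',c['pixels']);np.savez('pics/w8.npz',**c)
held(c,.123)
for i in range(3): go([.5516,.3093,.0128],-97.1)
```

```text
held: tip y -0.1128 -> origin at tool y 0.0102 lateral at y=0 -0.0014 axis skew deg 0.17 blade pitch 0.11 blade z at tip -0.0103 at root -0.0101 9162
t 10.2 p [0.5526 0.3091 0.1214] yaw -97.04 tilt 0.34 | turn [ 0.0054 -0.0023  0.001 ] then shift [-1.000e-04  1.000e-03  1.086e-01]
t 10.2 p [0.5526 0.3091 0.1214] yaw -97.04 tilt 0.34 | turn [ 0.0054 -0.0023  0.001 ] then shift [-1.000e-04  1.000e-03  1.086e-01]
t 10.2 p [0.5526 0.3091 0.1214] yaw -97.04 tilt 0.34 | turn [ 0.0054 -0.0023  0.001 ] then shift [-1.000e-04  1.000e-03  1.086e-01]
```

View pics/w8.png

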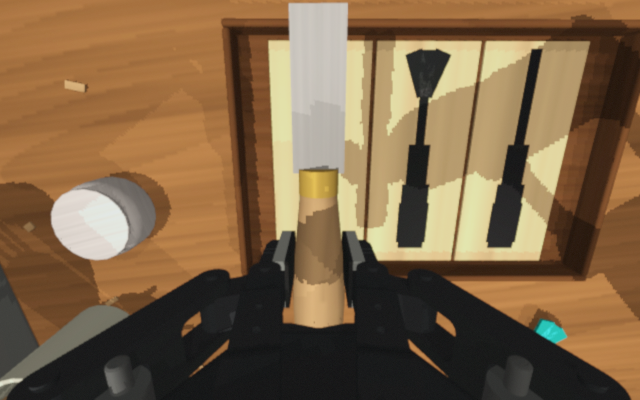

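Call:
arm_command(rows=[{"xyz": [0, 0.0005, 0.04], "delta_rot": [0.004, -0.001, 0], "gripper": 0.015}, {"xyz": [0, 0, 0.035], "delta_rot": [0, 0, 0], "gripper": 0.015}, {"xyz": [0, 0, 0.02], "delta_rot": [0, 0, 0], "gripper": 0.015}, {"xyz": [0, 0, 0], "delta_rot": [0, 0, 0], "gripper": 0.015}, {"xyz": [0, 0, 0], "delta_rot": [0, 0, 0], "gripper": 0.015}, {"xyz": [0, 0, 0], "delta_rot": [0, 0, 0], "gripper": 0.015}])

```text
time: 10.8
tool_pos: [0.5553, 0.31, 0.0306]
tcp_rot: [-2.075, 2.352, -0.002]
wrist_force: [0.3, -0.2, -0.9]
width: 0.292
```

Run:
```python
from h import *
go([.5516,.3093,.0128],-97.1);print(bot.read_state()['wrist_force'])
```

```text
t 10.8 p [0.5553 0.31   0.0306] yaw -97.16 tilt 0.31 | turn [-0.0043  0.0031 -0.001 ] then shift [0.0011 0.0035 0.0178]
[ 0.32378663 -0.16456448 -0.91828857]
```

Call:
arm_command(rows=[{"xyz": [0.0005, 0.003, 0.006], "delta_rot": [-0.004, 0.002, 0], "gripper": 0.015}, {"xyz": [0, 0, 0.004], "delta_rot": [0, 0, 0], "gripper": 0.015}, {"xyz": [0, 0, 0], "delta_rot": [0, 0, 0], "gripper": 0.015}, {"xyz": [0, 0, 0], "delta_rot": [0, 0, 0], "gripper": 0.015}, {"xyz": [0, 0, 0], "delta_rot": [0, 0, 0], "gripper": 0.015}])

```text
time: 11.3
tool_pos: [0.5508, 0.3102, 0.0192]
tcp_rot: [2.079, -2.354, -0.002]
wrist_force: [-0.7, 0.3, -0.2]
width: 0.294
```

Run:
```python
from h import *
go([.5516,.3093,.0128],-97.1);print(bot.read_state()['wrist_force'])
c=read_camera('wrist'); go([.5516,.3093,.0128],-97.1)
```

```text
t 11.3 p [0.5508 0.3102 0.0192] yaw -97.09 tilt 0.09 | turn [ 0.0015 -0.      0.0002] then shift [ 0.0008 -0.0009  0.0064]
[-0.67868223  0.26234465 -0.16749227]
t 11.35 p [0.5509 0.3102 0.0192] yaw -97.09 tilt 0.09 | turn [0.0015 0.     0.0001] then shift [ 0.0008 -0.0008  0.0064]
```

Call:
arm_command(rows=[{"xyz": [0.0008, -0.0008, 0.003], "delta_rot": [0.001, 0, 0], "gripper": 0.015}, {"xyz": [0, 0, 0.003], "delta_rot": [0, 0, 0], "gripper": 0.015}, {"xyz": [0, 0, 0], "delta_rot": [0, 0, 0], "gripper": 0.015}, {"xyz": [0, 0, 0], "delta_rot": [0, 0, 0], "gripper": 0.015}, {"xyz": [0, 0, 0], "delta_rot": [0, 0, 0], "gripper": 0.015}])

```text
time: 11.85
tool_pos: [0.5513, 0.3091, 0.0129]
tcp_rot: [2.079, -2.354, -0.001]
wrist_force: [0.1, 0.6, -1.7]
width: 0.291
```

Run:
```python
from h import *
go([.5516,.3093,.0128],-97.1);print(bot.read_state()['wrist_force'])
```

```text
t 11.85 p [0.5513 0.3091 0.0129] yaw -97.1 tilt 0.06 | turn [ 0.0011 -0.0004  0.0001] then shift [-0.0002 -0.0002  0.0001]
[ 0.13695483  0.62578343 -1.72637744]
```

Call:
arm_command(rows=[{"xyz": [0, 0, 0.0007], "delta_rot": [0, 0, 0], "gripper": 0.015}, {"xyz": [0, 0, 0], "delta_rot": [0, 0, 0], "gripper": 0.026}, {"xyz": [0, 0, 0], "delta_rot": [0, 0, 0], "gripper": 0.03}, {"xyz": [0, 0, 0], "delta_rot": [0, 0, 0], "gripper": 0.04}, {"xyz": [0, 0, 0], "delta_rot": [0, 0, 0], "gripper": 0.055}, {"xyz": [0, 0, 0], "delta_rot": [0, 0, 0], "gripper": 0.055}, {"xyz": [0, 0, 0], "delta_rot": [0, 0, 0], "gripper": 0.055}, {"xyz": [0, 0, -0.03], "delta_rot": [0, 0, 0], "gripper": 0.055}, {"xyz": [0, 0, -0.04], "delta_rot": [0, 0, 0], "gripper": 0.055}, {"xyz": [0, 0, -0.04], "delta_rot": [0, 0, 0], "gripper": 0.055}, {"xyz": [0, 0, 0], "delta_rot": [0, 0, 0], "gripper": 0.055}, {"xyz": [0, 0, 0], "delta_rot": [0, 0, 0], "gripper": 0.055}])

```text
time: 13.05
tool_pos: [0.5527, 0.3097, 0.1243]
tcp_rot: [-2.078, 2.353, -0.001]
wrist_force: [0.2, 0.2, -0.1]
width: 0.644
```

Run:
```python
from h import *
c=read_camera('wrist');save('w9',c['pixels']);np.savez('pics/w9.npz',**c)
P=pts(c);P2=P.copy()
c2=dict(c)
# fit with heights relative to panel: shift camera frame down by 8.5mm
T=np.array(c['camera_from_world']);T2=T.copy();T2[:3,3]=T[:3,:3]@np.array([0,0,.0085])+T[:3,3];c2['camera_from_world']=T2
toolfit(c2,(.545,.310),.123)
go([.4395,-.1897,.12],-112.1)
```

```text
org(tip) [0.5418 0.3106] org(rear) [0.5423 0.3105] yaw -7.45 len 0.1664 bladew 0.024 res 0.0022 npx 5401 handle top z [0.0231 0.0273]
t 13.1 p [0.5513 0.309  0.1223] yaw -97.1 tilt 0.05 | turn [ 0.0008 -0.0003  0.2618] then shift [ 0.5042 -0.084   0.0023]
```

View pics/w9.png

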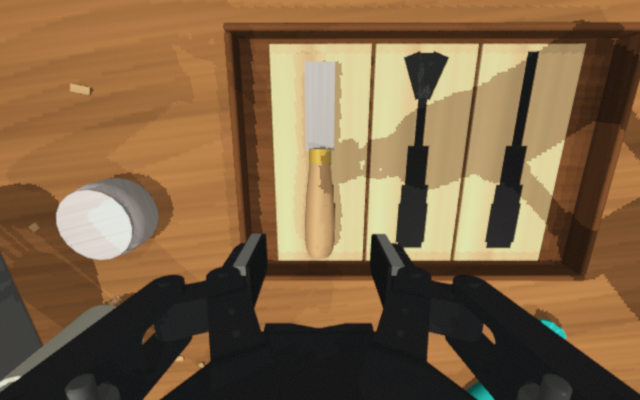

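Call:
arm_command(rows=[{"xyz": [0, 0, 0], "delta_rot": [0, 0, 0.131], "gripper": 0.06}, {"xyz": [0, 0, 0], "delta_rot": [0, 0, 0.131], "gripper": 0.06}, {"xyz": [0.042, -0.007, 0], "delta_rot": [0, 0, 0], "gripper": 0.06}, {"xyz": [0.042, -0.007, 0], "delta_rot": [0, 0, 0], "gripper": 0.06}, {"xyz": [0.042, -0.007, 0], "delta_rot": [0, 0, 0], "gripper": 0.06}, {"xyz": [0.042, -0.007, 0], "delta_rot": [0, 0, 0], "gripper": 0.06}, {"xyz": [0.042, -0.007, 0], "delta_rot": [0, 0, 0], "gripper": 0.06}, {"xyz": [0.042, -0.007, 0], "delta_rot": [0, 0, 0], "gripper": 0.06}, {"xyz": [0.042, -0.007, 0], "delta_rot": [0, 0, 0], "gripper": 0.06}, {"xyz": [0.042, -0.007, 0], "delta_rot": [0, 0, 0], "gripper": 0.06}, {"xyz": [0.042, -0.007, 0], "delta_rot": [0, 0, 0], "gripper": 0.06}, {"xyz": [0.042, -0.007, 0], "delta_rot": [0, 0, 0], "gripper": 0.06}])

```text
time: 14.3
tool_pos: [0.4559, -0.1074, 0.1203]
tcp_rot: [1.753, -2.603, -0.005]
wrist_force: [0.6, 0.5, 0.1]
width: 0.704
```

Call:
arm_command(rows=[{"xyz": [0.042, -0.007, 0], "delta_rot": [0, 0, 0], "gripper": 0.06}, {"xyz": [0.042, -0.007, 0], "delta_rot": [0, 0, 0], "gripper": 0.06}, {"xyz": [0, 0, 0], "delta_rot": [0, 0, 0], "gripper": 0.06}, {"xyz": [0, 0, 0], "delta_rot": [0, 0, 0], "gripper": 0.06}, {"xyz": [0, 0, 0], "delta_rot": [0, 0, 0], "gripper": 0.06}])

```text
time: 14.8
tool_pos: [0.4388, -0.1882, 0.1211]
tcp_rot: [1.754, -2.604, -0.005]
wrist_force: [-0.8, -0.2, 0.7]
width: 0.703
```

Run:
```python
from h import *
c=read_camera('wrist');save('w10',c['pixels']);np.savez('pics/w10.npz',**c)
toolfit(c,(.434,-.187),.133)
go([.4395,-.1897,.003],-112.1)
```

```text
org(tip) [ 0.4294 -0.1863] org(rear) [ 0.43   -0.1865] yaw -22.38 len 0.1764 bladew 0.0085 res 0.0015 npx 3851 handle top z [0.0231 0.0273]
t 14.85 p [ 0.4392 -0.188   0.1214] yaw -112.04 tilt 0.17 | turn [0.0029 0.0001 0.001 ] then shift [ 0.0015 -0.001   0.1184]
```

View pics/w10.png

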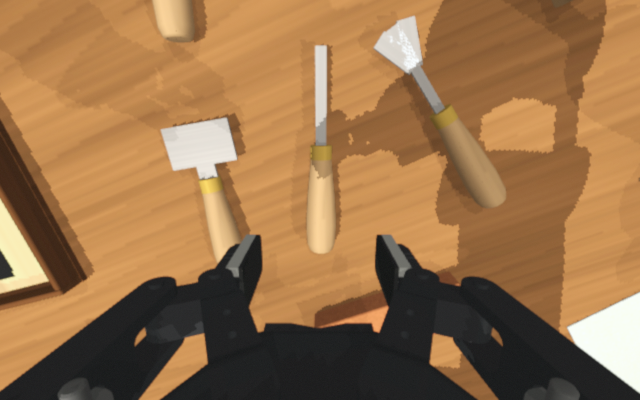

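Call:
arm_command(rows=[{"xyz": [0.0015, -0.001, 0.03], "delta_rot": [0.002, 0, 0], "gripper": 0.06}, {"xyz": [0, 0, 0.035], "delta_rot": [0, 0, 0], "gripper": 0.06}, {"xyz": [0, 0, 0.025], "delta_rot": [0, 0, 0], "gripper": 0.06}, {"xyz": [0, 0, 0.01], "delta_rot": [0, 0, 0], "gripper": 0.06}, {"xyz": [0, 0, 0], "delta_rot": [0, 0, 0], "gripper": 0.06}, {"xyz": [0, 0, 0], "delta_rot": [0, 0, 0], "gripper": 0.06}])

```text
time: 15.45
tool_pos: [0.441, -0.1909, 0.0232]
tcp_rot: [-1.755, 2.604, -0.003]
wrist_force: [1.0, 0.7, -1.1]
width: 0.7
```

Run:
```python
from h import *
go([.4392,-.1899,.003],-112.1)
```

```text
t 15.45 p [ 0.441  -0.1909  0.0232] yaw -112.04 tilt 0.13 | turn [-0.0023 -0.0005  0.0011] then shift [-0.0003  0.002   0.0202]
```

Call:
arm_command(rows=[{"xyz": [0, 0.001, 0.009], "delta_rot": [-0.001, 0, 0], "gripper": 0.06}, {"xyz": [0, 0, 0.007], "delta_rot": [0, 0, 0], "gripper": 0.06}, {"xyz": [0, 0, 0.003], "delta_rot": [0, 0, 0], "gripper": 0.06}, {"xyz": [0, 0, 0], "delta_rot": [0, 0, 0], "gripper": 0.06}, {"xyz": [0, 0, 0], "delta_rot": [0, 0, 0], "gripper": 0.06}])

```text
time: 15.95
tool_pos: [0.4391, -0.191, 0.0035]
tcp_rot: [1.754, -2.606, 0.001]
wrist_force: [0.5, 0.1, 0.0]
width: 0.697
```

Run:
```python
from h import *
go([.4392,-.1899,.0035],-112.1); print(bot.read_state()['wrist_force'])
```

```text
t 15.95 p [ 0.4391 -0.191   0.0035] yaw -112.12 tilt 0.03 | turn [-0.0002 -0.0004 -0.0004] then shift [-0.001   0.0003 -0.    ]
[0.52138922 0.07692239 0.04270037]
```

Call:
arm_command(rows=[{"xyz": [-0.001, 0, 0], "delta_rot": [0, 0, 0], "gripper": 0.05}, {"xyz": [0, 0, 0], "delta_rot": [0, 0, 0], "gripper": 0.04}, {"xyz": [0, 0, 0], "delta_rot": [0, 0, 0], "gripper": 0.032}, {"xyz": [0, 0, 0], "delta_rot": [0, 0, 0], "gripper": 0.015}, {"xyz": [0, 0, 0], "delta_rot": [0, 0, 0], "gripper": 0.015}, {"xyz": [0, 0, 0], "delta_rot": [0, 0, 0], "gripper": 0.015}, {"xyz": [0, 0, 0], "delta_rot": [0, 0, 0], "gripper": 0.015}, {"xyz": [0, 0, 0], "delta_rot": [0, 0, 0], "gripper": 0.015}], force=50)

```text
time: 16.75
tool_pos: [0.4399, -0.1901, 0.0038]
tcp_rot: [-1.754, 2.606, -0.002]
wrist_force: [0.7, -1.2, 5.0]
width: 0.29
```

Run:
```python
from h import *
s=bot.read_state();print(s['width']*85.4,s['wrist_force'])
go([.4392,-.1899,.003],-112.1)
```

```text
24.74623365708417 [ 0.67583394 -1.22606962  5.00444993]
t 16.75 p [ 0.4399 -0.1901  0.0038] yaw -112.11 tilt 0.07 | turn [-0.001  -0.0005 -0.0002] then shift [0.0001 0.0007 0.0008]
```

Call:
arm_command(rows=[{"xyz": [0, 0, -0.02], "delta_rot": [0, 0, 0], "gripper": 0.015}, {"xyz": [0, 0, -0.04], "delta_rot": [0, 0, 0], "gripper": 0.015}, {"xyz": [0, 0, -0.04], "delta_rot": [0, 0, 0], "gripper": 0.015}, {"xyz": [0, 0, -0.02], "delta_rot": [0, 0, 0], "gripper": 0.015}, {"xyz": [0, 0, 0], "delta_rot": [0, 0, 0], "gripper": 0.015}, {"xyz": [0, 0, 0], "delta_rot": [0, 0, 0], "gripper": 0.015}])

```text
time: 17.35
tool_pos: [0.4389, -0.1896, 0.1227]
tcp_rot: [1.754, -2.606, -0.0]
wrist_force: [-0.3, 0.2, -0.4]
width: 0.292
```

Run:
```python
from h import *
s=bot.read_state();print(s['width']*85.4)
c=read_camera('wrist');save('w11',c['pixels']);np.savez('pics/w11.npz',**c)
held(c,.133)
go([.5299,.1346,.12],-97.1)
```

```text
24.977965938246957
held: tip y -0.1151 -> origin at tool y 0.0179 lateral at y=0 -0.0004 axis skew deg 0.19 blade pitch 0.17 blade z at tip -0.0119 at root -0.0117 3505
t 17.4 p [ 0.4381 -0.1892  0.1217] yaw -112.11 tilt 0.16 | turn [ 2.80e-03  1.00e-04 -2.62e-01] then shift [-0.3327 -0.051   0.0017]
```

View pics/w11.png

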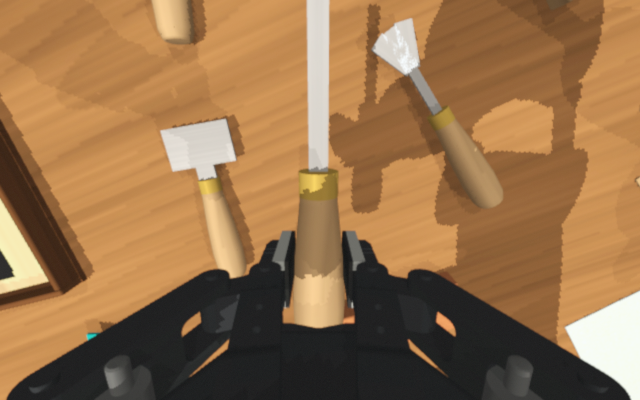

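Call:
arm_command(rows=[{"xyz": [0, 0, 0], "delta_rot": [0, 0, -0.131], "gripper": 0.015}, {"xyz": [0, 0, 0], "delta_rot": [0, 0, -0.131], "gripper": 0.015}, {"xyz": [-0.037, -0.0057, 0], "delta_rot": [0, 0, 0], "gripper": 0.015}, {"xyz": [-0.037, -0.0057, 0], "delta_rot": [0, 0, 0], "gripper": 0.015}, {"xyz": [-0.037, -0.0057, 0], "delta_rot": [0, 0, 0], "gripper": 0.015}, {"xyz": [-0.037, -0.0057, 0], "delta_rot": [0, 0, 0], "gripper": 0.015}, {"xyz": [-0.037, -0.0057, 0], "delta_rot": [0, 0, 0], "gripper": 0.015}, {"xyz": [-0.037, -0.0057, 0], "delta_rot": [0, 0, 0], "gripper": 0.015}, {"xyz": [-0.037, -0.0057, 0], "delta_rot": [0, 0, 0], "gripper": 0.015}, {"xyz": [-0.037, -0.0057, 0], "delta_rot": [0, 0, 0], "gripper": 0.015}, {"xyz": [-0.037, -0.0057, 0], "delta_rot": [0, 0, 0], "gripper": 0.015}, {"xyz": [0, 0, 0], "delta_rot": [0, 0, 0], "gripper": 0.015}])

```text
time: 18.6
tool_pos: [0.531, 0.1378, 0.1208]
tcp_rot: [2.083, -2.349, -0.004]
wrist_force: [-0.2, 0.2, -0.8]
width: 0.293
```

Call:
arm_command(rows=[{"xyz": [0, 0, 0.04], "delta_rot": [0, 0, 0], "gripper": 0.015}, {"xyz": [0, 0, 0.03], "delta_rot": [0, 0, 0], "gripper": 0.015}, {"xyz": [0, 0, 0.01], "delta_rot": [0, 0, 0], "gripper": 0.015}, {"xyz": [0, 0, 0], "delta_rot": [0, 0, 0], "gripper": 0.015}, {"xyz": [0, 0, 0], "delta_rot": [0, 0, 0], "gripper": 0.015}, {"xyz": [0, 0, 0], "delta_rot": [0, 0, 0], "gripper": 0.015}])

```text
time: 19.2
tool_pos: [0.5331, 0.1342, 0.0449]
tcp_rot: [-2.078, 2.353, -0.003]
wrist_force: [-0.7, 0.0, -1.6]
width: 0.297
```

Run:
```python
from h import *
c=read_camera('wrist');save('w12',c['pixels'])
go([.5301,.1346,.0128],-97.1);print(bot.read_state()['wrist_force'],bot.read_state()['width'])
```

```text
t 19.25 p [0.5332 0.1343 0.0452] yaw -97.12 tilt 0.2 | turn [-0.0034  0.0006 -0.0003] then shift [0.0001 0.0032 0.0324]
[ 0.04051069 -0.1757642   0.31476553] 0.2925463613902677
```

View pics/w12.png

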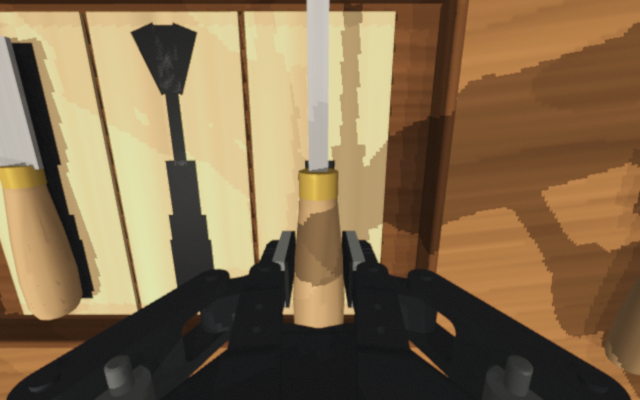

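Call:
arm_command(rows=[{"xyz": [0, 0.002, 0.012], "delta_rot": [-0.003, 0, 0], "gripper": 0.015}, {"xyz": [0, 0, 0.01], "delta_rot": [0, 0, 0], "gripper": 0.015}, {"xyz": [0, 0, 0.004], "delta_rot": [0, 0, 0], "gripper": 0.015}, {"xyz": [0, 0, 0], "delta_rot": [0, 0, 0], "gripper": 0.015}, {"xyz": [0, 0, 0], "delta_rot": [0, 0, 0], "gripper": 0.015}, {"xyz": [0, 0, 0], "delta_rot": [0, 0, 0], "gripper": 0.015}])

```text
time: 19.85
tool_pos: [0.5299, 0.1345, 0.0175]
tcp_rot: [2.079, -2.353, -0.003]
wrist_force: [0.6, 0.0, -1.1]
width: 0.29
```

Run:
```python
from h import *
go([.5301,.1346,.0128],-97.1);print(bot.read_state()['wrist_force'],bot.read_state()['width'])
```

```text
t 19.85 p [0.5299 0.1345 0.0175] yaw -97.09 tilt 0.14 | turn [ 0.0024 -0.0003  0.0001] then shift [-0.0001 -0.0002  0.0047]
[ 0.64651457  0.0309654  -1.09376014] 0.2895011445390399
```

Call:
arm_command(rows=[{"xyz": [0, 0, 0.0025], "delta_rot": [0.001, 0, 0], "gripper": 0.015}, {"xyz": [0, 0, 0.002], "delta_rot": [0, 0, 0], "gripper": 0.015}, {"xyz": [0, 0, 0], "delta_rot": [0, 0, 0], "gripper": 0.015}, {"xyz": [0, 0, 0], "delta_rot": [0, 0, 0], "gripper": 0.015}])

```text
time: 20.25
tool_pos: [0.5294, 0.1344, 0.0127]
tcp_rot: [2.079, -2.353, -0.002]
wrist_force: [-0.1, -0.7, -0.6]
width: 0.288
```

Run:
```python
from h import *
go([.5301,.1346,.0126],-97.1);print(bot.read_state()['wrist_force'],bot.read_state()['width'])
```

```text
t 20.25 p [0.5294 0.1344 0.0127] yaw -97.1 tilt 0.12 | turn [ 0.002  -0.0005  0.    ] then shift [-0.0003 -0.0006  0.0001]
[-0.05961023 -0.6873306  -0.55554219] 0.28815776632152096
```

Call:
arm_command(rows=[{"xyz": [0, -0.0005, 0.0005], "delta_rot": [0.001, 0, 0], "gripper": 0.015}, {"xyz": [0, 0, 0], "delta_rot": [0, 0, 0], "gripper": 0.026}, {"xyz": [0, 0, 0], "delta_rot": [0, 0, 0], "gripper": 0.03}, {"xyz": [0, 0, 0], "delta_rot": [0, 0, 0], "gripper": 0.04}, {"xyz": [0, 0, 0], "delta_rot": [0, 0, 0], "gripper": 0.055}, {"xyz": [0, 0, 0], "delta_rot": [0, 0, 0], "gripper": 0.055}, {"xyz": [0, 0, 0], "delta_rot": [0, 0, 0], "gripper": 0.055}, {"xyz": [0, 0, -0.03], "delta_rot": [0, 0, 0], "gripper": 0.055}, {"xyz": [0, 0, -0.04], "delta_rot": [0, 0, 0], "gripper": 0.055}, {"xyz": [0, 0, -0.04], "delta_rot": [0, 0, 0], "gripper": 0.055}, {"xyz": [0, 0, 0], "delta_rot": [0, 0, 0], "gripper": 0.055}, {"xyz": [0, 0, 0], "delta_rot": [0, 0, 0], "gripper": 0.055}])

```text
time: 21.45
tool_pos: [0.5313, 0.1347, 0.124]
tcp_rot: [-2.078, 2.353, -0.002]
wrist_force: [-0.5, -0.0, -0.3]
width: 0.644
```

Run:
```python
from h import *
c=read_camera('wrist');save('w13',c['pixels']);np.savez('pics/w13.npz',**c)
c2=dict(c)
T=np.array(c['camera_from_world']);T2=T.copy();T2[:3,3]=T[:3,:3]@np.array([0,0,.0085])+T[:3,3];c2['camera_from_world']=T2
toolfit(c2,(.524,.1354),.133)
toolfit(c2,(.545,.310),.123)
go([.4262,-.3209,.12],-75.9)
```

```text
org(tip) [0.5196 0.1362] org(rear) [0.5202 0.1361] yaw -7.14 len 0.1764 bladew 0.0098 res 0.0002 npx 3970 handle top z [0.0231 0.0273]
org(tip) [0.5413 0.3088] org(rear) [0.542  0.3087] yaw -6.85 len 0.1663 bladew 0.0274 res 0.0023 npx 6236 handle top z [0.0223 0.0273]
t 21.5 p [0.5299 0.1344 0.1223] yaw -97.1 tilt 0.05 | turn [ 8.0e-04 -3.0e-04 -3.7e-01] then shift [0.4163 0.2115 0.0023]
```

View pics/w13.png

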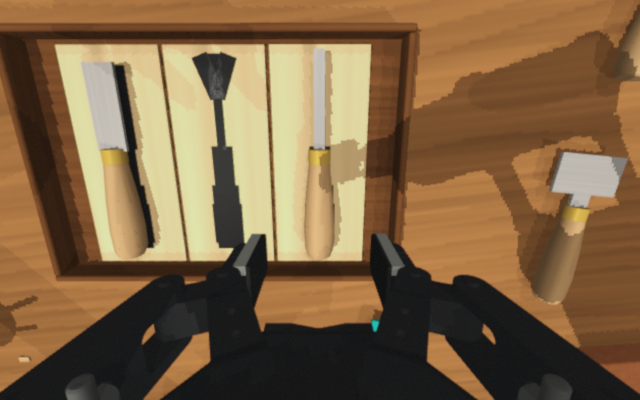

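Call:
arm_command(rows=[{"xyz": [0, 0, 0], "delta_rot": [0, 0, -0.1233], "gripper": 0.06}, {"xyz": [0, 0, 0], "delta_rot": [0, 0, -0.1233], "gripper": 0.06}, {"xyz": [0, 0, 0], "delta_rot": [0, 0, -0.1233], "gripper": 0.06}, {"xyz": [0.0378, 0.0192, 0], "delta_rot": [0, 0, 0], "gripper": 0.06}, {"xyz": [0.0378, 0.0192, 0], "delta_rot": [0, 0, 0], "gripper": 0.06}, {"xyz": [0.0378, 0.0192, 0], "delta_rot": [0, 0, 0], "gripper": 0.06}, {"xyz": [0.0378, 0.0192, 0], "delta_rot": [0, 0, 0], "gripper": 0.06}, {"xyz": [0.0378, 0.0192, 0], "delta_rot": [0, 0, 0], "gripper": 0.06}, {"xyz": [0.0378, 0.0192, 0], "delta_rot": [0, 0, 0], "gripper": 0.06}, {"xyz": [0.0378, 0.0192, 0], "delta_rot": [0, 0, 0], "gripper": 0.06}, {"xyz": [0.0378, 0.0192, 0], "delta_rot": [0, 0, 0], "gripper": 0.06}, {"xyz": [0.0378, 0.0192, 0], "delta_rot": [0, 0, 0], "gripper": 0.06}])

```text
time: 22.7
tool_pos: [0.4432, -0.2383, 0.1203]
tcp_rot: [2.476, -1.931, -0.007]
wrist_force: [0.2, 0.6, 0.2]
width: 0.705
```

Call:
arm_command(rows=[{"xyz": [0.0378, 0.0192, 0], "delta_rot": [0, 0, 0], "gripper": 0.06}, {"xyz": [0.0378, 0.0192, 0], "delta_rot": [0, 0, 0], "gripper": 0.06}, {"xyz": [0, 0, 0], "delta_rot": [0, 0, 0], "gripper": 0.06}, {"xyz": [0, 0, 0], "delta_rot": [0, 0, 0], "gripper": 0.06}, {"xyz": [0, 0, 0], "delta_rot": [0, 0, 0], "gripper": 0.06}])

```text
time: 23.2
tool_pos: [0.4257, -0.3188, 0.121]
tcp_rot: [2.477, -1.932, -0.006]
wrist_force: [0.8, 0.6, 0.4]
width: 0.704
```

Run:
```python
from h import *
c=read_camera('wrist');save('w14',c['pixels']);np.savez('pics/w14.npz',**c)
toolfit(c,(.42,-.3225),.133)
go([.4262,-.3209,.003],-75.9)
```

```text
org(tip) [ 0.4155 -0.3235] org(rear) [ 0.4166 -0.3232] yaw 14.07 len 0.1758 bladew 0.0361 res 0.0003 npx 4804 handle top z [0.0231 0.0273]
t 23.25 p [ 0.426  -0.3187  0.1213] yaw -75.85 tilt 0.18 | turn [0.0023 0.0022 0.0009] then shift [0.0022 0.0004 0.1183]
```

View pics/w14.png

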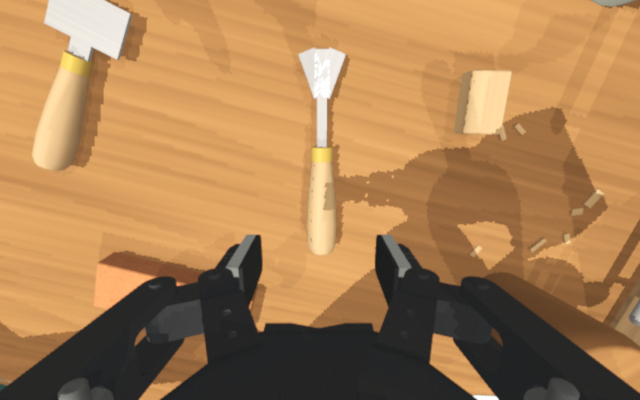

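Call:
arm_command(rows=[{"xyz": [0.002, 0.0005, 0.03], "delta_rot": [0.0015, 0.0015, 0], "gripper": 0.06}, {"xyz": [0, 0, 0.035], "delta_rot": [0, 0, 0], "gripper": 0.06}, {"xyz": [0, 0, 0.025], "delta_rot": [0, 0, 0], "gripper": 0.06}, {"xyz": [0, 0, 0.01], "delta_rot": [0, 0, 0], "gripper": 0.06}, {"xyz": [0, 0, 0], "delta_rot": [0, 0, 0], "gripper": 0.06}, {"xyz": [0, 0, 0], "delta_rot": [0, 0, 0], "gripper": 0.06}])

```text
time: 23.85
tool_pos: [0.4275, -0.3224, 0.0234]
tcp_rot: [2.478, -1.93, 0.004]
wrist_force: [0.3, -0.4, 0.6]
width: 0.706
```

Run:
```python
from h import *
go([.4258,-.3209,.003],-75.9)
```

```text
t 23.85 p [ 0.4275 -0.3224  0.0234] yaw -75.84 tilt 0.16 | turn [-0.0012 -0.0026  0.001 ] then shift [-0.0018  0.0012  0.0204]
```

Call:
arm_command(rows=[{"xyz": [-0.001, 0.001, 0.009], "delta_rot": [0, -0.001, 0], "gripper": 0.06}, {"xyz": [0, 0, 0.007], "delta_rot": [0, 0, 0], "gripper": 0.06}, {"xyz": [0, 0, 0.003], "delta_rot": [0, 0, 0], "gripper": 0.06}, {"xyz": [0, 0, 0], "delta_rot": [0, 0, 0], "gripper": 0.06}, {"xyz": [0, 0, 0], "delta_rot": [0, 0, 0], "gripper": 0.06}])

```text
time: 24.35
tool_pos: [0.4253, -0.3219, 0.0036]
tcp_rot: [-2.477, 1.932, -0.001]
wrist_force: [-1.3, -0.6, 0.8]
width: 0.701
```

Run:
```python
from h import *
go([.4258,-.3209,.0035],-75.9); print(bot.read_state()['wrist_force'])
```

```text
t 24.35 p [ 0.4253 -0.3219  0.0036] yaw -75.92 tilt 0.04 | turn [-0.0005 -0.0006 -0.0003] then shift [-0.0008 -0.0007  0.0001]
[-1.28819731 -0.63450576  0.78447944]
```

Call:
arm_command(rows=[{"xyz": [-0.0008, 0, 0], "delta_rot": [0, 0, 0], "gripper": 0.05}, {"xyz": [0, 0, 0], "delta_rot": [0, 0, 0], "gripper": 0.04}, {"xyz": [0, 0, 0], "delta_rot": [0, 0, 0], "gripper": 0.032}, {"xyz": [0, 0, 0], "delta_rot": [0, 0, 0], "gripper": 0.015}, {"xyz": [0, 0, 0], "delta_rot": [0, 0, 0], "gripper": 0.015}, {"xyz": [0, 0, 0], "delta_rot": [0, 0, 0], "gripper": 0.015}, {"xyz": [0, 0, 0], "delta_rot": [0, 0, 0], "gripper": 0.015}, {"xyz": [0, 0, 0], "delta_rot": [0, 0, 0], "gripper": 0.015}], force=50)

```text
time: 25.15
tool_pos: [0.4255, -0.3213, 0.0039]
tcp_rot: [2.477, -1.932, 0.002]
wrist_force: [0.9, 0.6, 3.7]
width: 0.291
```

Run:
```python
from h import *
s=bot.read_state();print(s['width']*85.4,s['wrist_force'])
go([.4258,-.3209,.003],-75.9)
```

```text
24.842369337986963 [0.86067252 0.57327292 3.69014616]
t 25.15 p [ 0.4255 -0.3213  0.0039] yaw -75.91 tilt 0.09 | turn [-0.0009 -0.0012 -0.0001] then shift [-0.0003 -0.0004  0.0009]
```

Call:
arm_command(rows=[{"xyz": [0, 0, -0.02], "delta_rot": [0, 0, 0], "gripper": 0.015}, {"xyz": [0, 0, -0.04], "delta_rot": [0, 0, 0], "gripper": 0.015}, {"xyz": [0, 0, -0.04], "delta_rot": [0, 0, 0], "gripper": 0.015}, {"xyz": [0, 0, -0.02], "delta_rot": [0, 0, 0], "gripper": 0.015}, {"xyz": [0, 0, 0], "delta_rot": [0, 0, 0], "gripper": 0.015}, {"xyz": [0, 0, 0], "delta_rot": [0, 0, 0], "gripper": 0.015}])

```text
time: 25.75
tool_pos: [0.4246, -0.3205, 0.1227]
tcp_rot: [-2.477, 1.932, 0.0]
wrist_force: [-0.2, -0.1, -2.1]
width: 0.292
```

Run:
```python
from h import *
s=bot.read_state();print(s['width']*85.4)
c=read_camera('wrist');save('w15',c['pixels']);np.savez('pics/w15.npz',**c)
held(c,.133)
go([.5407,.2220,.12],-97.1)
```

```text
24.912922741763694
held: tip y -0.1152 -> origin at tool y 0.0178 lateral at y=0 0.0003 axis skew deg -0.02 blade pitch 0.07 blade z at tip -0.0117 at root -0.0116 6057
t 25.8 p [ 0.4239 -0.3199  0.1216] yaw -75.91 tilt 0.14 | turn [0.0018 0.0017 0.3699] then shift [-0.5522 -0.0489  0.0016]
```

View pics/w15.png

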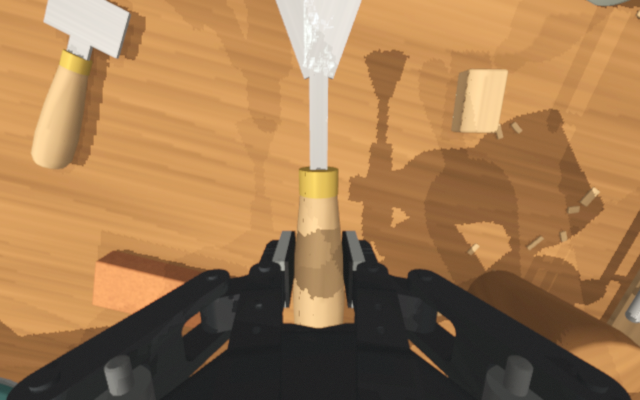

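Call:
arm_command(rows=[{"xyz": [0, 0, 0], "delta_rot": [0, 0, 0.1233], "gripper": 0.015}, {"xyz": [0, 0, 0], "delta_rot": [0, 0, 0.1233], "gripper": 0.015}, {"xyz": [0, 0, 0], "delta_rot": [0, 0, 0.1233], "gripper": 0.015}, {"xyz": [-0.0425, -0.0038, 0], "delta_rot": [0, 0, 0], "gripper": 0.015}, {"xyz": [-0.0425, -0.0038, 0], "delta_rot": [0, 0, 0], "gripper": 0.015}, {"xyz": [-0.0425, -0.0038, 0], "delta_rot": [0, 0, 0], "gripper": 0.015}, {"xyz": [-0.0425, -0.0038, 0], "delta_rot": [0, 0, 0], "gripper": 0.015}, {"xyz": [-0.0425, -0.0038, 0], "delta_rot": [0, 0, 0], "gripper": 0.015}, {"xyz": [-0.0425, -0.0038, 0], "delta_rot": [0, 0, 0], "gripper": 0.015}, {"xyz": [-0.0425, -0.0038, 0], "delta_rot": [0, 0, 0], "gripper": 0.015}])

```text
time: 26.8
tool_pos: [0.4863, -0.0271, 0.1207]
tcp_rot: [2.077, -2.353, -0.004]
wrist_force: [0.8, -0.2, -1.6]
width: 0.294
```

Call:
arm_command(rows=[{"xyz": [-0.0425, -0.0038, 0], "delta_rot": [0, 0, 0], "gripper": 0.015}, {"xyz": [-0.0425, -0.0038, 0], "delta_rot": [0, 0, 0], "gripper": 0.015}, {"xyz": [-0.0425, -0.0038, 0], "delta_rot": [0, 0, 0], "gripper": 0.015}, {"xyz": [-0.0425, -0.0038, 0], "delta_rot": [0, 0, 0], "gripper": 0.015}, {"xyz": [-0.0425, -0.0038, 0], "delta_rot": [0, 0, 0], "gripper": 0.015}, {"xyz": [-0.0425, -0.0038, 0], "delta_rot": [0, 0, 0], "gripper": 0.015}, {"xyz": [0, 0, 0], "delta_rot": [0, 0, 0], "gripper": 0.015}, {"xyz": [0, 0, 0], "delta_rot": [0, 0, 0], "gripper": 0.015}, {"xyz": [0, 0, 0], "delta_rot": [0, 0, 0], "gripper": 0.015}])

```text
time: 27.7
tool_pos: [0.5408, 0.22, 0.1212]
tcp_rot: [2.077, -2.352, -0.001]
wrist_force: [0.5, -0.3, -2.2]
width: 0.293
```

Run:
```python
from h import *
go([.5405,.2220,.0128],-97.1)
```

```text
t 27.7 p [0.5408 0.22   0.1212] yaw -97.11 tilt 0.23 | turn [ 0.0029 -0.0027 -0.0002] then shift [-0.002   0.0005  0.1084]
```

Call:
arm_command(rows=[{"xyz": [-0.0015, 0, 0.04], "delta_rot": [0.001, -0.001, 0], "gripper": 0.015}, {"xyz": [0, 0, 0.03], "delta_rot": [0, 0, 0], "gripper": 0.015}, {"xyz": [0, 0, 0.015], "delta_rot": [0, 0, 0], "gripper": 0.015}, {"xyz": [0, 0, 0], "delta_rot": [0, 0, 0], "gripper": 0.015}, {"xyz": [0, 0, 0], "delta_rot": [0, 0, 0], "gripper": 0.015}, {"xyz": [0, 0, 0], "delta_rot": [0, 0, 0], "gripper": 0.015}])

```text
time: 28.3
tool_pos: [0.5444, 0.2229, 0.0403]
tcp_rot: [-2.076, 2.352, -0.003]
wrist_force: [1.1, -1.1, -0.3]
width: 0.296
```

Run:
```python
from h import *
go([.5405,.2220,.0128],-97.1)
```

```text
t 28.3 p [0.5444 0.2229 0.0403] yaw -97.13 tilt 0.3 | turn [-0.0047  0.0021 -0.0006] then shift [0.0014 0.0038 0.0275]
```

Call:
arm_command(rows=[{"xyz": [0.0005, 0.0025, 0.01], "delta_rot": [-0.003, 0.001, 0], "gripper": 0.015}, {"xyz": [0, 0, 0.008], "delta_rot": [0, 0, 0], "gripper": 0.015}, {"xyz": [0, 0, 0.004], "delta_rot": [0, 0, 0], "gripper": 0.015}, {"xyz": [0, 0, 0], "delta_rot": [0, 0, 0], "gripper": 0.015}, {"xyz": [0, 0, 0], "delta_rot": [0, 0, 0], "gripper": 0.015}, {"xyz": [0, 0, 0], "delta_rot": [0, 0, 0], "gripper": 0.015}])

```text
time: 28.9
tool_pos: [0.5404, 0.2227, 0.0166]
tcp_rot: [2.079, -2.354, -0.001]
wrist_force: [0.4, 0.6, -1.3]
width: 0.29
```

Run:
```python
from h import *
go([.5405,.2220,.0128],-97.1)
```

```text
t 28.9 p [0.5404 0.2227 0.0166] yaw -97.09 tilt 0.06 | turn [ 0.001  -0.0002  0.0001] then shift [ 0.0006 -0.0002  0.0038]
```

Call:
arm_command(rows=[{"xyz": [0.0006, 0, 0.002], "delta_rot": [0, 0, 0], "gripper": 0.015}, {"xyz": [0, 0, 0.0018], "delta_rot": [0, 0, 0], "gripper": 0.015}, {"xyz": [0, 0, 0], "delta_rot": [0, 0, 0], "gripper": 0.015}, {"xyz": [0, 0, 0], "delta_rot": [0, 0, 0], "gripper": 0.015}])

```text
time: 29.3
tool_pos: [0.54, 0.2219, 0.0125]
tcp_rot: [2.079, -2.354, -0.001]
wrist_force: [-0.7, 0.2, -1.0]
width: 0.292
```

Run:
```python
from h import *
go([.5405,.2220,.0126],-97.1);print(bot.read_state()['wrist_force'])
```

```text
t 29.3 p [0.54   0.2219 0.0125] yaw -97.1 tilt 0.09 | turn [ 0.0014 -0.0005 -0.    ] then shift [-0.0002 -0.0004 -0.0001]
[-0.65555891  0.23462069 -0.98734073]
```

Call:
arm_command(rows=[{"xyz": [0, -0.0004, 0.0004], "delta_rot": [0.001, 0, 0], "gripper": 0.015}, {"xyz": [0, 0, 0], "delta_rot": [0, 0, 0], "gripper": 0.026}, {"xyz": [0, 0, 0], "delta_rot": [0, 0, 0], "gripper": 0.03}, {"xyz": [0, 0, 0], "delta_rot": [0, 0, 0], "gripper": 0.04}, {"xyz": [0, 0, 0], "delta_rot": [0, 0, 0], "gripper": 0.055}, {"xyz": [0, 0, 0], "delta_rot": [0, 0, 0], "gripper": 0.055}, {"xyz": [0, 0, 0], "delta_rot": [0, 0, 0], "gripper": 0.055}, {"xyz": [0, 0, -0.03], "delta_rot": [0, 0, 0], "gripper": 0.055}, {"xyz": [0, 0, -0.04], "delta_rot": [0, 0, 0], "gripper": 0.055}, {"xyz": [0, 0, -0.04], "delta_rot": [0, 0, 0], "gripper": 0.055}, {"xyz": [0, 0, -0.04], "delta_rot": [0, 0, 0], "gripper": 0.055}, {"xyz": [0, 0, -0.04], "delta_rot": [0, 0, 0], "gripper": 0.055}])

```text
time: 30.5
tool_pos: [0.5403, 0.2219, 0.2038]
tcp_rot: [2.079, -2.354, 0.0]
wrist_force: [0.1, -0.5, 0.3]
width: 0.641
```

Call:
arm_command(rows=[{"xyz": [0, 0, -0.04], "delta_rot": [0, 0, 0], "gripper": 0.055}, {"xyz": [0, 0, 0], "delta_rot": [0, 0, 0], "gripper": 0.055}, {"xyz": [0, 0, 0], "delta_rot": [0, 0, 0], "gripper": 0.055}, {"xyz": [0, 0, 0], "delta_rot": [0, 0, 0], "gripper": 0.055}])

```text
time: 30.9
tool_pos: [0.5397, 0.2216, 0.2407]
tcp_rot: [2.078, -2.353, -0.001]
wrist_force: [-0.3, -0.1, 0.3]
width: 0.644
```

Run:
```python
from h import *
c=read_camera('wrist');save('w16',c['pixels']);np.savez('pics/w16.npz',**c)
c2=dict(c)
T=np.array(c['camera_from_world']);T2=T.copy();T2[:3,3]=T[:3,:3]@np.array([0,0,.0085])+T[:3,3];c2['camera_from_world']=T2
for s,L in [((.545,.310),.123),((.535,.2226),.133),((.524,.1354),.133)]: toolfit(c2,s,L)
print('awl/scraper'); 
try: toolfit(c,(.642,-.151),.089)
except Exception as e: print(e)
toolfit(c,(.438,-.0914),.103)
c=read_camera('scene');save('s16',c['pixels'])
```

```text
org(tip) [0.5414 0.3101] org(rear) [0.5429 0.31  ] yaw -6.86 len 0.1655 bladew 0.0251 res 0.0003 npx 2655 handle top z [0.023  0.0275]
org(tip) [0.5303 0.2236] org(rear) [0.5317 0.2234] yaw -7.12 len 0.1756 bladew 0.0353 res 0.0002 npx 2365 handle top z [0.023  0.0274]
org(tip) [0.5194 0.1365] org(rear) [0.5208 0.1364] yaw -7.41 len 0.1757 bladew 0.0101 res 0.0008 npx 1995 handle top z [0.0229 0.0271]
awl/scraper
operands could not be broadcast together with shapes (0,) (2,) 
org(tip) [ 0.4383 -0.0884] org(rear) [ 0.4386 -0.0884] yaw -13.94 len 0.1467 bladew 0.0614 res 0.0006 npx 3035 handle top z [0.0214 0.0271]h.py:41: RuntimeWarning: Mean of empty slice.
  if d@(S.mean(0)-mu)<0: d=-d
  ret = ret.dtype.type(ret / rcount)
```

View pics/w16.png

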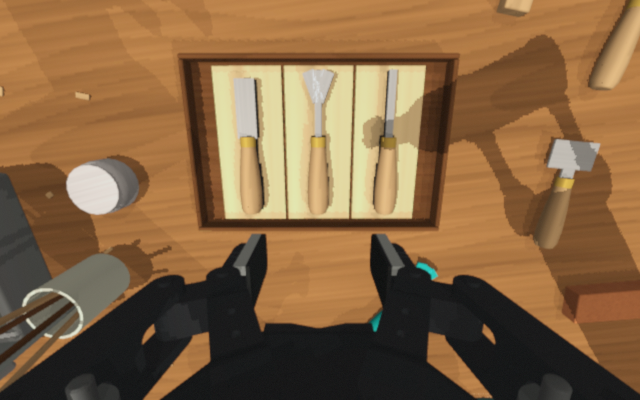

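View pics/s16.png

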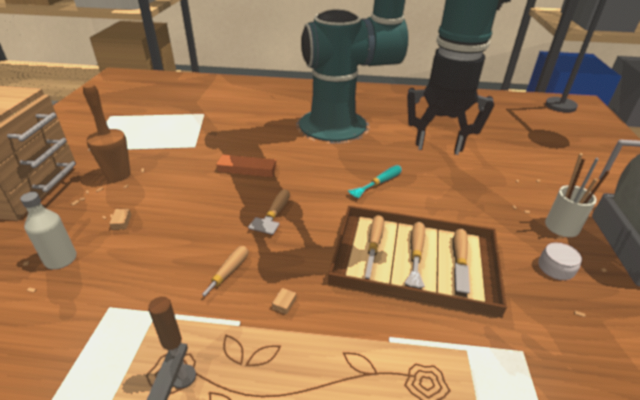

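```bash
python3 -c "
from workcell import bot
print(bot.finish_job())"
```

```text
the job is handed in; nothing more can be done
None
```

All three tools are in the tray, each on its own outline, handle on handle and blade on blade. I handed the job in at about 31 s of the 93 s allowed, with the open gripper raised about 0.24 m above the bench.

- **Placing:** In the final wrist picture, the chisel, fishtail and gouge lie within about 1 mm of their measured outline origins. Their directions match to about 0.3°. Handle tops stand 27 mm above the panels, so they lie flat.
- **Left alone:** I never touched the awl, the scraper or the turquoise look-alike, and they look unmoved in the last scene picture.
- **Forces:** The wrist force at the end of each move never read above about 5 N.

**Checks that failed or disagreed:**
- The last automatic fit of the awl failed because its blade was outside the wrist picture.
- The last scraper fit read about 3 mm and 1.7° off the first view. The gripper never went near it, and an earlier slanting view taken before any grasp showed a similar offset, so I put this down to the viewing angle.
- Heights came from the range images of two wrist views, not from triangulating separate rays.

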